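Book in a delivery of chargers at the packing station

TASK

Pick up the grey tray, tip all the chargers from it into the orange bin, and stand the empty tray back upright on the black mat. Only once every charger is in the bin, take each yellow card off the red rack and hang it by its slot on a peg of the green rack. Leave the blue card hanging where it is, and do not knock or push the bottle, the phone box or the scanner.

Things in the scene. Friction and masses are not known exactly. Their poses are not given: they have to be found in the camera images.
- tray: grey carry tray 164 mm long (x), 110 wide (y), 0.2-0.4 kg; back wall (+x) and sides 55 mm high (sides 28 at the front), floor 4, front end (-x) open, no lip. A round bar, 18 mm thick, crosses it (along y, 102 mm clear) over mid-length, axis 112 mm above the underside. Origin: centre of underside. Starts on the mat, open end towards the robot; the chargers slide out at 45 degrees
- mat: black rubber mat lying on the bench, 230 x 170 mm, 4 mm thick; the tray's place. Origin: centre of its underside
- bin: orange open-topped stacking bin fixed on the bench, 220 mm (x) by 210 mm (y) outside, walls and floor 5 mm; back and side walls 90 mm high, front wall (-x, towards the robot) 70 mm high. Origin: centre of its underside
- red_rack: fixed card rack with a red rail along y, 360 mm long, 20 mm deep, top at 187 mm; foot 130 mm deep. Five steel pegs, 8 mm in diameter, at y = -136, -68, 0, 68, 136 mm point to -x (to the robot); peg axes run from x = -10 mm, height 183 mm at the rail to the tip at x = -99 mm, height 192 mm, rising 6 degrees. Origin: under the rail's centre, at bench height
- green_rack: the same rack with a green rail ('in stock'); its pegs start empty
- green_peg0 (a point): point on the axis of the green rack's peg at y = -136 mm, 55 mm in front of the rail's centre (44 mm from the tip) and 188 mm above the bench; axes as the rack's, x towards the rail
- green_peg1 (a point): point on the axis of the green rack's peg at y = -68 mm, 55 mm in front of the rail's centre (44 mm from the tip) and 188 mm above the bench; axes as the rack's, x towards the rail
- green_peg2 (a point): point on the axis of the green rack's peg at y = 0 mm, 55 mm in front of the rail's centre (44 mm from the tip) and 188 mm above the bench; axes as the rack's, x towards the rail
- green_peg3 (a point): point on the axis of the green rack's peg at y = 68 mm, 55 mm in front of the rail's centre (44 mm from the tip) and 188 mm above the bench; axes as the rack's, x towards the rail
- green_peg4 (a point): point on the axis of the green rack's peg at y = 136 mm, 55 mm in front of the rail's centre (44 mm from the tip) and 188 mm above the bench; axes as the rack's, x towards the rail
- yellow_card0: rigid yellow card, 5 mm thick (x), 58 wide (y), 85 tall (z), 40 g, with a slot 26 mm wide, 20 high. Origin: slot centre; top edge 32 mm above it (solid strip 22 mm high above the slot, to pinch from above), bottom edge 53 mm below. Hanging, the origin is 6 mm below the peg's axis. Starts on a red peg, 55 mm in front of the rail's centre; may be absent
- yellow_card1: rigid yellow card, 5 mm thick (x), 58 wide (y), 85 tall (z), 40 g, with a slot 26 mm wide, 20 high. Origin: slot centre; top edge 32 mm above it (solid strip 22 mm high above the slot, to pinch from above), bottom edge 53 mm below. Hanging, the origin is 6 mm below the peg's axis. Starts on a red peg, 55 mm in front of the rail's centre; may be absent
- yellow_card2: rigid yellow card, 5 mm thick (x), 58 wide (y), 85 tall (z), 40 g, with a slot 26 mm wide, 20 high. Origin: slot centre; top edge 32 mm above it (solid strip 22 mm high above the slot, to pinch from above), bottom edge 53 mm below. Hanging, the origin is 6 mm below the peg's axis. Starts on a red peg, 55 mm in front of the rail's centre; may be absent
- yellow_card3: rigid yellow card, 5 mm thick (x), 58 wide (y), 85 tall (z), 40 g, with a slot 26 mm wide, 20 high. Origin: slot centre; top edge 32 mm above it (solid strip 22 mm high above the slot, to pinch from above), bottom edge 53 mm below. Hanging, the origin is 6 mm below the peg's axis. Starts on a red peg, 55 mm in front of the rail's centre; may be absent
- blue_card: the same card in blue, belonging to another part still on order; hangs on a red peg and stays there
- charger0: white phone charger, a block 42 x 42 x 28 mm, 50 g; origin at its centre, z across the 28 mm. Starts in the tray; may be absent
- charger1: white phone charger, a block 42 x 42 x 28 mm, 50 g; origin at its centre, z across the 28 mm. Starts in the tray; may be absent
- charger2: white phone charger, a block 42 x 42 x 28 mm, 50 g; origin at its centre, z across the 28 mm. Starts in the tray; may be absent
- charger3: white phone charger, a block 42 x 42 x 28 mm, 50 g; origin at its centre, z across the 28 mm. Starts in the tray; may be absent
- charger4: white phone charger, a block 42 x 42 x 28 mm, 50 g; origin at its centre, z across the 28 mm. Starts in the tray; may be absent
- charger5: white phone charger, a block 42 x 42 x 28 mm, 50 g; origin at its centre, z across the 28 mm. Starts in the tray; may be absent
- bottle: clear bottle, 40 mm in diameter, 120 mm tall, standing between the racks, bin and mat; a bystander. Origin: centre of its underside
- phone_box: flat white phone box 170 x 90 x 30 mm on the left of the bench; a bystander. Origin: centre of its underside
- scanner: hand-held barcode scanner lying on the right of the bench, 190 mm long; a bystander. Origin: underside, middle
There are look-alikes about, which are no part of the job. Leave any turquoise look-alike of the yellow_card2 alone.

How it is judged:
On the way, in this order (a step that is already met when the one before it is completed fails the run):
1. the tray is lifted and tipped over the bin (angle between tray's own z axis and vertical above 0.45 rad and height (world z) of tray above 0.08 m and horizontal distance between tray and bin below 0.2 m).
2. every charger lies in the bin (x of charger0 in the frame of bin between -0.105 and 0.105 m and y of charger0 in the frame of bin between -0.1 and 0.1 m and z of charger0 in the frame of bin between 0 and 0.085 m and x of charger1 in the frame of bin between -0.105 and 0.105 m and y of charger1 in the frame of bin between -0.1 and 0.1 m and z of charger1 in the frame of bin between 0 and 0.085 m and x of charger2 in the frame of bin between -0.105 and 0.105 m and y of charger2 in the frame of bin between -0.1 and 0.1 m and z of charger2 in the frame of bin between 0 and 0.085 m and x of charger3 in the frame of bin between -0.105 and 0.105 m and y of charger3 in the frame of bin between -0.1 and 0.1 m and z of charger3 in the frame of bin between 0 and 0.085 m and x of charger4 in the frame of bin between -0.105 and 0.105 m and y of charger4 in the frame of bin between -0.1 and 0.1 m and z of charger4 in the frame of bin between 0 and 0.085 m and x of charger5 in the frame of bin between -0.105 and 0.105 m and y of charger5 in the frame of bin between -0.1 and 0.1 m and z of charger5 in the frame of bin between 0 and 0.085 m and linear speed of each of charger0, charger1, charger2, charger3, charger4, charger5 below 0.1 m/s), for 0.2 s.
3. every yellow card hangs on a peg of the green rack (x of yellow_card0 in the frame of green_rack between -0.091 and -0.01 m and z of yellow_card0 in the frame of green_rack between 0.171 and 0.195 m and (y of yellow_card0 in the frame of green_peg0 between -0.013 and 0.013 m or y of yellow_card0 in the frame of green_peg1 between -0.013 and 0.013 m or y of yellow_card0 in the frame of green_peg2 between -0.013 and 0.013 m or y of yellow_card0 in the frame of green_peg3 between -0.013 and 0.013 m or y of yellow_card0 in the frame of green_peg4 between -0.013 and 0.013 m) and angle between each of yellow_card0, yellow_card1, yellow_card2, yellow_card3's own z axis and vertical below 0.35 rad and x of yellow_card1 in the frame of green_rack between -0.091 and -0.01 m and z of yellow_card1 in the frame of green_rack between 0.171 and 0.195 m and (y of yellow_card1 in the frame of green_peg0 between -0.013 and 0.013 m or y of yellow_card1 in the frame of green_peg1 between -0.013 and 0.013 m or y of yellow_card1 in the frame of green_peg2 between -0.013 and 0.013 m or y of yellow_card1 in the frame of green_peg3 between -0.013 and 0.013 m or y of yellow_card1 in the frame of green_peg4 between -0.013 and 0.013 m) and x of yellow_card2 in the frame of green_rack between -0.091 and -0.01 m and z of yellow_card2 in the frame of green_rack between 0.171 and 0.195 m and (y of yellow_card2 in the frame of green_peg0 between -0.013 and 0.013 m or y of yellow_card2 in the frame of green_peg1 between -0.013 and 0.013 m or y of yellow_card2 in the frame of green_peg2 between -0.013 and 0.013 m or y of yellow_card2 in the frame of green_peg3 between -0.013 and 0.013 m or y of yellow_card2 in the frame of green_peg4 between -0.013 and 0.013 m) and x of yellow_card3 in the frame of green_rack between -0.091 and -0.01 m and z of yellow_card3 in the frame of green_rack between 0.171 and 0.195 m and (y of yellow_card3 in the frame of green_peg0 between -0.013 and 0.013 m or y of yellow_card3 in the frame of green_peg1 between -0.013 and 0.013 m or y of yellow_card3 in the frame of green_peg2 between -0.013 and 0.013 m or y of yellow_card3 in the frame of green_peg3 between -0.013 and 0.013 m or y of yellow_card3 in the frame of green_peg4 between -0.013 and 0.013 m)), for 0.2 s.
At the end, for the whole second after the job is handed in: Every charger in the bin below its rim; every yellow card at rest, upright (within 20 degrees), a green-rack peg through its slot; the blue card hanging on the red rack; the tray upright (within 6 degrees) on the mat, centre within 60 mm of the mat's (all of step 3 and x of charger0 in the frame of bin between -0.105 and 0.105 m and y of charger0 in the frame of bin between -0.1 and 0.1 m and z of charger0 in the frame of bin between 0 and 0.085 m and x of charger1 in the frame of bin between -0.105 and 0.105 m and y of charger1 in the frame of bin between -0.1 and 0.1 m and z of charger1 in the frame of bin between 0 and 0.085 m and x of charger2 in the frame of bin between -0.105 and 0.105 m and y of charger2 in the frame of bin between -0.1 and 0.1 m and z of charger2 in the frame of bin between 0 and 0.085 m and x of charger3 in the frame of bin between -0.105 and 0.105 m and y of charger3 in the frame of bin between -0.1 and 0.1 m and z of charger3 in the frame of bin between 0 and 0.085 m and x of charger4 in the frame of bin between -0.105 and 0.105 m and y of charger4 in the frame of bin between -0.1 and 0.1 m and z of charger4 in the frame of bin between 0 and 0.085 m and x of charger5 in the frame of bin between -0.105 and 0.105 m and y of charger5 in the frame of bin between -0.1 and 0.1 m and z of charger5 in the frame of bin between 0 and 0.085 m and linear speed of each of yellow_card0, yellow_card1, yellow_card2, yellow_card3 below 0.06 m/s and distance of blue_card from where it was at the start of the episode below 0.04 m and angle between blue_card's own z axis and vertical below 0.35 rad and horizontal distance between tray and mat below 0.06 m and angle between tray's own z axis and vertical below 0.1 rad and height (world z) of tray below 0.02 m and linear speed of tray below 0.03 m/s); the robot touches nothing.
It fails at once if a yellow card is taken from its peg while a charger is still outside the bin (distance of any of yellow_card0, yellow_card1, yellow_card2, yellow_card3 from where it was at the start of the episode above 0.08 m and not ((x of charger0 in the frame of bin between -0.105 and 0.105 m and y of charger0 in the frame of bin between -0.1 and 0.1 m and z of charger0 in the frame of bin between 0 and 0.085 m) and (x of charger1 in the frame of bin between -0.105 and 0.105 m and y of charger1 in the frame of bin between -0.1 and 0.1 m and z of charger1 in the frame of bin between 0 and 0.085 m) and (x of charger2 in the frame of bin between -0.105 and 0.105 m and y of charger2 in the frame of bin between -0.1 and 0.1 m and z of charger2 in the frame of bin between 0 and 0.085 m) and (x of charger3 in the frame of bin between -0.105 and 0.105 m and y of charger3 in the frame of bin between -0.1 and 0.1 m and z of charger3 in the frame of bin between 0 and 0.085 m) and (x of charger4 in the frame of bin between -0.105 and 0.105 m and y of charger4 in the frame of bin between -0.1 and 0.1 m and z of charger4 in the frame of bin between 0 and 0.085 m) and (x of charger5 in the frame of bin between -0.105 and 0.105 m and y of charger5 in the frame of bin between -0.1 and 0.1 m and z of charger5 in the frame of bin between 0 and 0.085 m))).
It fails at once if the blue card is moved more than 40 mm (distance of blue_card from where it was at the start of the episode above 0.04 m).
It fails at once if the bottle, phone box or scanner is knocked over or pushed more than 40 mm (distance of any of bottle, phone_box, scanner from where it was at the start of the episode above 0.04 m or angle between bottle's own z axis and vertical above 0.5 rad).
Of yellow_card0, yellow_card1, yellow_card2, yellow_card3 only 3 to 4 are there at a start; the rules pass over those that are not, and their reading is None.
Of charger0, charger1, charger2, charger3, charger4, charger5 only 4 to 6 are there at a start; the rules pass over those that are not, and their reading is None.
At some moment in a run one of tray may be knocked a few centimetres aside while the robot is not near it.
It also fails if it takes over 210 s, if anything falls off the work surface, if the arm or the gripper's body presses on something with over 40 N, if the wrist force passes 120 N, or if a joint passes its speed limit or range.

ROBOT

A 7-joint arm with a two-finger parallel gripper is mounted at the origin on the work surface. World frame = base frame: x ahead of the robot, y to its left, z up, the work surface at z = 0. Lengths are in m, angles in rad, forces in N, time in s.
With the tool pointing down it reaches from about 0.4 to 0.85 m from the base axis. Payload 10.4 kg.
Tool frame: the origin (TCP) lies at the very end of the fingers, on their centre line; the grasp point (between the pads) lies manip.hold_point_z behind it (manip.hold_point_z is the distance from the TCP to the grasp point, in m); z points along the fingers, y is the direction in which the jaws open and shut (so a half turn about z gives the same grasp; the last joint's range is limited). The gripper opens to 85 mm and grips with 20 to 120 N. Pads are 22 mm wide; open, the fingers measure 114 mm over their backs; the gripper's body (76 mm by 85 mm) begins 54 mm behind the grasp point. The pads swing forward as they close: fully open they stand 13 mm farther back than shut.
Start: joints at [-0.023, 0.332, -0.065, 1.46, 0.022, 1.35, -0.088], TCP at [0.625, 0, 0.231] pointing down, gripper open.
Joint ranges: [-2.6, 2.6], [-0.5, 2.12], [-1.47, 1.34], [0.16, 2.42], [-1.27, 4.41], [0.06, 2.06], [-2.6, 2.6]. Speed limits (rad/s): [2.22, 2.22, 2.79, 2.79, 3.14, 3.14, 3.14].

INTERFACE

Orientations are given as a unit quaternion [x, y, z, w].
In Python, from workcell import manip gives the robot as it stands.
- The arm moves only by the tool jog_arm, never from a script. Its arguments are lists of equal length, an entry for each row: "translation": the shift along the world's x, y, z in mm, a list of three; "turn": the turn about the world's z in degrees. In form: {"translation": [[x, y, z], ...], "turn": [turn, ...]}. A call has 1 to 12 rows; each row is the pose to reach, as a shift and turn from the pose measured when the call began; what a row does not reach only later rows make up. A row lasts 1/12 s, in which the tool goes at most 41.7 mm and 7.16 degrees, less where a joint would pass 70% of its speed; a pose out of reach is approached as far as the arm can. A call with a gripper value outside its range is refused whole. "grip" is the finger opening in mm, from 0 to 85.4, set as the call begins (left out, the last holds). The fingers move at their own pace and stop on an object; "grip_force" is the grip in N (left out, the last holds). Time passes only in rows, so rows that repeat a pose let the fingers close. It gives the time, the measured TCP pose, the force and the opening at its end, in the units of the state.
- manip.get_obs(): the state, without advancing time (a new reading comes with each control period).
- manip.camera(name): name is "scene" or "side" or "wrist"; returns a dict with "frame" (480x640x3 uint8, red, green, blue), "mtx" (3x3 intrinsics, pixels), "pose" (4x4, takes a point from camera to world coordinates). Camera axes: x right, y down, z forward; pixel columns grow to the right and rows downward; lengths in m; the calibration is good to about 2 mm. The wrist camera is an equidistant fisheye: a pixel r from the principal point sees the ray r / f radians off the axis. A picture is of the moment at which its call begins. There is no depth.
- manip.hand_in(): hands the job in, once; it reports no verdict.
Trained networks look in a picture, given as the dict that the camera call returned (one of the last four; its "shot" number tells which), for a name from the list of things; names that differ only in an ending like _2 or _b are one class to them, and where a whole thing is asked for, a point or a joint stands for the part that bears it (a point fixed in the world has none). Each returns a list of dicts, best first, with "confidence" (0 to 1); they miss things now and then, are a little off and sometimes report something else, mostly with a low value. They report only what shows in the picture. A call takes as long as a camera call. They do not tell look-alikes from the thing itself.
- manip.outline_of(picture, label): "mask" (480x640 bool, what is visible of it) and "extent" ([left, top, right, bottom] in pixels, round what is visible of it).
- manip.pinpoint(picture, label): "at" ([column, row] in pixels: a listed point, or the origin of a listed thing).
The state is a dict: "clock": time; "joint_pos": joint angles; "joint_velocities": joint speeds; "tau": joint torques, N m; "position": TCP position; "ee_rot": TCP orientation; "ft_force": force on the tool from outside, world axes, zero at the start; "torque": the same for the moment, N m; "grip_width": opening from 0.0 (shut) to 1.0 (fully open).
Only numpy, scipy, OpenCV 4.12 (cv2) and the standard library are available. Lean on these libraries where they do the work, as an engineer would, in place of code of your own. Each camera call takes 0.05 s, during which the arm holds its last target. There are 200 camera calls.

## Working session

There is one attempt and no reset: what is moved stays moved. The work goes in short steps, Python scripts to look and compute and a tool call to move; the robot and the scene stay as the last step left them, time stands still between calls to the robot, and variables do not carry over. Pictures are saved under pics/ and viewed, about 12 in all and at most 16, crops included, and the job is handed in when it is done.

Besides the shell and the picture viewer there is one more tool, called by a JSON object that holds its "fn" and its "kwargs". jog_arm: Moves the arm, as the interface text tells. Its arguments: {"type":"object","properties":{"translation":{"type":"array"},"turn":{"type":"array"},"grip":{"type":"number"},"grip_force":{"type":"number"}},"required":["translation","turn"]}

```bash
mkdir -p pics
cat > h.py <<'E'
import numpy as np, cv2
from workcell import manip
def ray(c,px):
    K=c["mtx"];u=(px[0]-K[0,2])/K[0,0];v=(px[1]-K[1,2])/K[1,1]
    d=np.array([u,v,1.])
    if c["name"]=="wrist":
        t=np.hypot(u,v);s=np.sin(t)/t if t>1e-9 else 1;d=np.array([u*s,v*s,np.cos(t)])
    P=np.array(c["pose"]);d=P[:3,:3]@d
    return P[:3,3],d/np.linalg.norm(d)
def at_z(c,px,z):
    o,d=ray(c,px);return o+d*(z-o[2])/d[2]
def tri(rs):
    A=np.zeros((3,3));b=np.zeros(3)
    for o,d in rs:
        M=np.eye(3)-np.outer(d,d);A+=M;b+=M@o
    p=np.linalg.solve(A,b)
    return p,max(np.linalg.norm((np.eye(3)-np.outer(d,d))@(p-o)) for o,d in rs)
def cam(n):
    c=manip.camera(n);c["name"]=n;c["mtx"]=np.array(c["mtx"]);return c
def proj(c,p):
    P=np.array(c["pose"]);q=P[:3,:3].T@(np.array(p)-P[:3,3])
    if c["name"]=="wrist":
        r=np.hypot(q[0],q[1]);t=np.arctan2(r,q[2]);q=np.array([q[0]/r*t,q[1]/r*t,1])
    q=c["mtx"]@(q/q[2]);return q[:2]
def save(c,f,crop=None,k=1):
    im=c["frame"][:,:,::-1]
    if crop: im=im[crop[1]:crop[3],crop[0]:crop[2]]
    cv2.imwrite("pics/"+f,cv2.resize(im,None,fx=k,fy=k,interpolation=cv2.INTER_CUBIC))
def st():
    o=manip.get_obs();print({k:np.round(o[k],3).tolist() for k in("clock","position","ee_rot","ft_force","grip_width")})
E
python3 - <<'E'
from h import *
print(manip.hold_point_z); st()
names="tray mat bin red_rack green_rack green_peg0 green_peg4 yellow_card0 blue_card charger0 bottle phone_box scanner".split()
for n in("scene","side"):
    c=cam(n);save(c,n+"0.png");print(n,np.round(np.array(c["pose"]),3).tolist(),c["mtx"].tolist())
    for l in names:
        print(l,[(np.round(d["at"]).astype(int).tolist(),round(d["confidence"],2)) for d in manip.pinpoint(c,l)])
E
```

```text
0.0187
{'clock': 0.0, 'position': [0.625, 0.0, 0.231], 'ee_rot': [0.707, 0.707, -0.001, -0.001], 'ft_force': [-0.548, -0.143, 0.171], 'grip_width': 1.002}
scene [[0.886, 0.388, -0.254, 0.993], [0.464, -0.733, 0.497, -0.788], [0.006, -0.558, -0.83, 1.451], [0.0, 0.0, 0.0, 1.0]] [[570.672817148612, 0.0, 320.5165436394691], [0.0, 570.672817148612, 237.0218842564515], [0.0, 0.0, 1.0]]
tray [([255, 285], 0.94)]
mat [([358, 180], 0.34)]
bin [([305, 193], 0.87), ([338, 220], 0.34)]
red_rack [([310, 323], 0.63)]
green_rack [([370, 224], 0.97), ([203, 364], 0.68), ([290, 282], 0.28)]
green_peg0 [([358, 184], 0.93), ([348, 202], 0.92), ([367, 168], 0.73), ([340, 221], 0.58)]
green_peg4 [([358, 184], 0.93), ([348, 202], 0.92), ([367, 168], 0.73), ([340, 221], 0.58)]
yellow_card0 [([331, 377], 0.71), ([319, 246], 0.58), ([293, 282], 0.56), ([259, 324], 0.53), ([278, 303], 0.53)]
blue_card [([304, 264], 0.65)]
charger0 [([276, 282], 0.63), ([247, 270], 0.56), ([235, 281], 0.54), ([252, 288], 0.47)]
bottle [([302, 251], 0.72), ([251, 289], 0.59), ([372, 149], 0.23), ([260, 322], 0.17)]
phone_box [
[... 422 characters left out ...]
, 260], 0.85), ([288, 219], 0.69), ([324, 325], 0.22)]
red_rack [([387, 311], 0.77)]
green_rack [([286, 219], 0.85), ([163, 206], 0.28)]
green_peg0 [([250, 163], 0.84), ([266, 172], 0.8), ([288, 194], 0.72), ([235, 152], 0.66), ([309, 201], 0.65)]
green_peg4 [([250, 163], 0.84), ([266, 172], 0.8), ([288, 194], 0.72), ([235, 152], 0.66), ([309, 201], 0.65)]
yellow_card0 [([401, 296], 0.88), ([333, 227], 0.73), ([379, 271], 0.67), ([430, 319], 0.63), ([165, 204], 0.31)]
blue_card [([354, 251], 0.67)]
charger0 [([298, 361], 0.91), ([288, 347], 0.71), ([325, 323], 0.7), ([318, 351], 0.56)]
bottle [([284, 286], 0.78)]
phone_box [([165, 202], 0.78)]
scanner [([402, 455], 0.75), ([284, 222], 0.45)]
```

View pics/scene0.png

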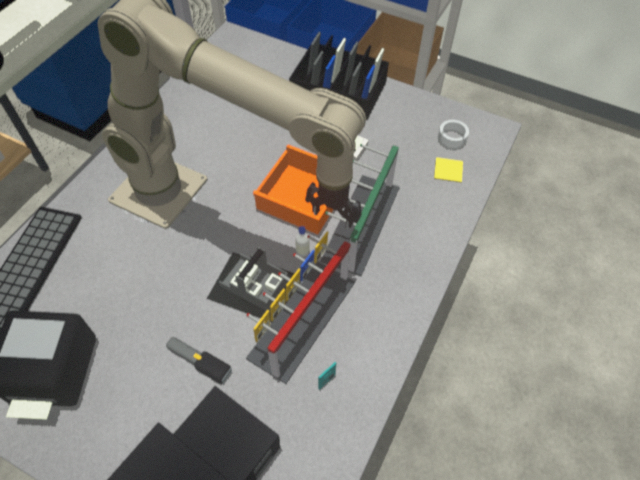

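View pics/side0.png

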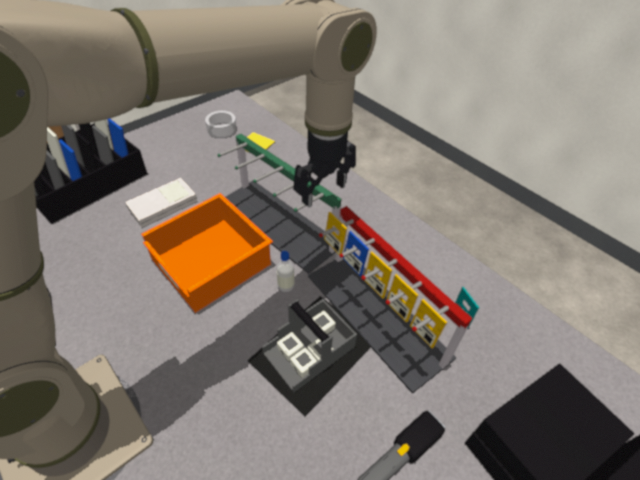

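Run:
```python
from h import *
S=cam("scene");D=cam("side");save(D,"c1.png",(230,100,480,420),2.2)
def T(n,a,b): 
    p,e=tri([ray(S,a),ray(D,b)]);print(n,np.round(p*1000,1),"err",round(e*1000,1));return p
pk=lambda c,l:[d["at"] for d in manip.pinpoint(c,l)]
ys,yd=pk(S,"yellow_card0"),pk(D,"yellow_card0")
near=lambda L,q:min(L,key=lambda a:np.hypot(a[0]-q[0],a[1]-q[1]))
for a,b in [((319,246),(333,227)),((293,282),(379,271)),((278,303),(401,296)),((259,324),(430,319))]: T("yellow",near(ys,a),near(yd,b))
T("blue",pk(S,"blue_card")[0],pk(D,"blue_card")[0])
T("tray",pk(S,"tray")[0],pk(D,"tray")[0]);T("bin",pk(S,"bin")[0],pk(D,"bin")[0])
gs,gd=pk(S,"green_peg0"),pk(D,"green_peg0")
for a in gs:
    for b in gd:
        p,e=tri([ray(S,a),ray(D,b)])
        if e<.01 and abs(p[2]-.188)<.03: print("peg",np.round(a),np.round(b),np.round(p*1000,1),round(e*1000,1))
T("red",pk(S,"red_rack")[0],pk(D,"red_rack")[0]);T("green",pk(S,"green_rack")[0],pk(D,"green_rack")[0])
# tray top view: mask rectangle corners; bin mask corners
for c in(S,D):
  for l in("bin","tray"):
    m=manip.outline_of(c,l)[0]["mask"].astype(np.uint8);h=cv2.convexHull(max(cv2.findContours(m,0,2)[0],key=len))
    q=cv2.approxPolyDP(h,4,True)[:,0];z={"bin":.09,"tray":.055}[l]
    print(c["name"],l,[(a.tolist(),np.round(at_z(c,a,z)[:2]*1000).tolist(),np.round(at_z(c,a,0.004)[:2]*1000).tolist()) for a in q])
```

```text
yellow [613.7 -46.8 183.6] err 1.1
yellow [ 603.5 -185.4  184.2] err 2.4
yellow [ 598.7 -251.4  185.2] err 0.9
yellow [ 593.8 -317.8  192.4] err 1.0
blue [ 610.4 -120.4  187.1] err 2.3
tray [ 456.3 -161.9   14.2] err 0.6
bin [426.9 188.9   3.9] err 5.7
peg [348. 198.] [288. 189.] [614.9 113.9 190.1] 3.2
peg [365. 167.] [248. 162.] [604.1 253.3 183.4] 3.2
peg [360. 184.] [269. 174.] [619.3 189.8 181.7] 0.3
red [ 664.2 -176.1  -16.3] err 8.5
green [677.5 197.1 -10.9] err 10.2Traceback (most recent call last):
  File "<stdin>", line 20, in <module>
IndexError: list index out of range
```

View pics/c1.png

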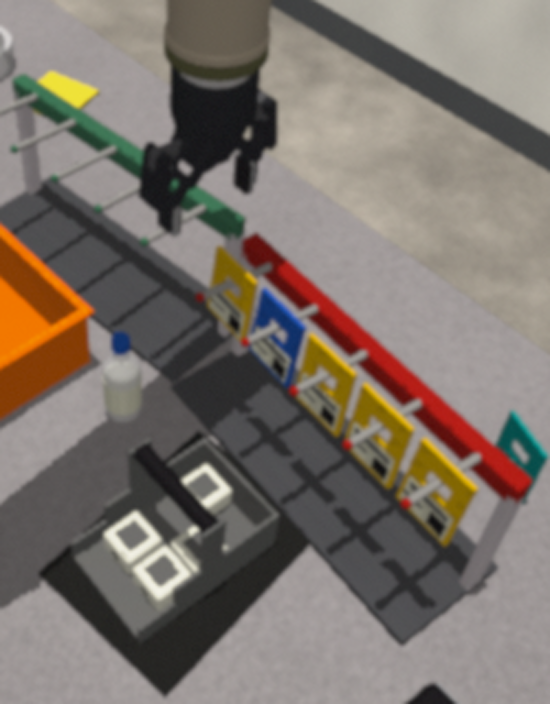

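{"fn": "jog_arm", "kwargs": {"translation": [[-10,-10,30],[-40,-35,60],[-75,-70,90],[-110,-105,110],[-145,-140,120],[-170,-162,120],[-170,-162,120]], "turn": [0,0,0,0,0,0,0]}}

```text
clock: 2.83
position: [0.4531, -0.1641, 0.3526]
ee_rot: [0.708, 0.707, 0.0, 0.001]
ft_force: [0.3, -0.7, 1.2]
grip_width: 0.997
```

Run:
```python
from h import *
W=cam("wrist");save(W,"w1.png");S=cam("scene");D=cam("side");st()
print(np.round(W["pose"],3).tolist())
for l,z in(("tray",.004),("bin",0),("mat",0)):
  for c in(W,S,D):
    for d in manip.pinpoint(c,l)[:2]: print(l,c["name"],np.round(d["at"]),round(d["confidence"],2),np.round(at_z(c,d["at"],z)*1000))
for c,l,z in((S,"bin",.09),(D,"bin",.09)):
    m=manip.outline_of(c,l)
    if not m: continue
    m=m[0]["mask"].astype(np.uint8);h=cv2.convexHull(max(cv2.findContours(m,0,2)[0],key=len))
    q=cv2.approxPolyDP(h,4,True)[:,0]
    print(c["name"],l,[(a.tolist(),np.round(at_z(c,a,z)[:2]*1000).tolist()) for a in q])
for l in("bottle","phone_box","scanner"):
    a,b=manip.pinpoint(S,l),manip.pinpoint(D,l)
    print(l,[np.round(at_z(c,d["at"],0)[:2]*1000).tolist()+[round(d["confidence"],2)] for c,L in((S,a),(D,b)) for d in L[:2]])
```

```text
{'clock': 2.983, 'position': [0.454, -0.164, 0.353], 'ee_rot': [0.709, 0.705, 0.001, 0.001], 'ft_force': [1.025, 0.185, -0.645], 'grip_width': 0.999}
[[1.0, -0.003, 0.002, 0.454], [-0.002, -0.952, -0.306, -0.086], [0.002, 0.306, -0.952, 0.495], [0.0, 0.0, 0.0, 1.0]]
tray wrist [327. 172.] 0.64 [ 459. -156.    4.]
tray scene [253. 284.] 0.67 [ 452. -157.    4.]
tray scene [234. 281.] 0.54 [ 400. -176.    4.]
tray side [288. 287.] 0.74 [525.   1.   4.]
tray side [312. 351.] 0.7 [ 459. -162.    4.]
bin scene [305. 195.] 0.76 [428. 201.   0.]
bin side [210. 262.] 0.55 [424. 190.  -0.]
bin side [310. 349.] 0.38 [ 461. -155.    0.]
mat scene [200. 366.] 0.33 [ 458. -435.    0.]
mat side [164. 205.] 0.33 [433. 446.  -0.]
scene bin [([287, 146], [317.0, 290.0]), ([349, 169], [536.0, 296.0]), ([346, 188], [561.0, 223.0]), ([317, 234], [562.0, 32.0]), ([262, 210], [378.0, 32.0]), ([257, 188], [321.0, 96.0])]
side bin [([220, 194], [535.0, 296.0]), ([271, 240], [541.0, 84.0]), ([270, 264], [495.0, 27.0]), ([194, 312], [299.0, 26.0]), ([152, 261], [295.0, 203.0]), ([141, 234], [313.0, 296.0])]
bottle [[519.0, 6.0, 0.88], [528.0, 9.0, 0.64]]
phone_box [[437.0, 459.0, 0.81], [436.0, 448.0, 0.84], [449.0, -423.0, 0.32]]
scanner [[462.0, -435.0, 0.59], [449.0, -423.0, 0.72]]
```

View pics/w1.png

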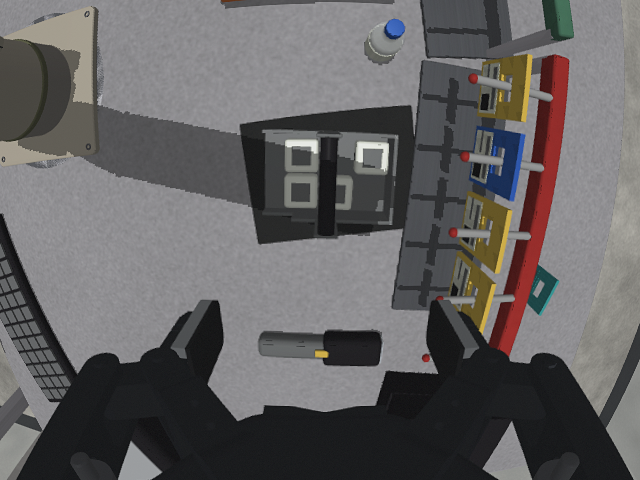

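Run:
```python
from h import *
W=cam("wrist")
for p in((328,137),(328,237)): print("bar",np.round(at_z(W,p,.125)*1000))
for p in((264,130),(397,136),(393,222),(266,220)): print("tray?",np.round(at_z(W,p,.04)*1000))
for p in((241,125),(411,106),(415,228),(259,243)): print("mat",np.round(at_z(W,p,.004)*1000))
```

```text
bar [ 459. -101.  125.]
bar [ 460. -205.  125.]
tray? [383. -96.  40.]
tray? [ 545. -103.   40.]
tray? [ 544. -212.   40.]
tray? [ 381. -210.   40.]
mat [346. -89.   4.]
mat [570. -63.   4.]
mat [ 583. -231.    4.]
mat [ 364. -253.    4.]
```

{"fn": "jog_arm", "kwargs": {"translation": [[6,11,-35],[6,11,-75],[6,11,-115],[6,11,-155],[6,11,-190],[6,11,-220],[6,11,-245],[6,11,-255],[6,11,-255],[6,11,-255]], "turn": [0,0,0,0,0,0,0,0,0,0]}}

```text
clock: 4.72
position: [0.4614, -0.1511, 0.0972]
ee_rot: [0.707, 0.707, 0.0, 0.0]
ft_force: [-0.1, -0.9, 0.3]
grip_width: 1.001
```

{"fn": "jog_arm", "kwargs": {"translation": [[0,0,0],[0,0,0],[0,0,0],[0,0,0],[0,0,0],[0,0,0],[0,0,0],[0,0,0]], "turn": [0,0,0,0,0,0,0,0], "grip": 0, "grip_force": 80}}

```text
clock: 5.38
position: [0.4609, -0.1516, 0.0973]
ee_rot: [0.707, 0.707, -0.0, -0.0]
ft_force: [-4.9, -2.0, 4.4]
grip_width: 0.188
```

{"fn": "jog_arm", "kwargs": {"translation": [[0,0,5],[0,0,15],[0,0,30],[0,0,50],[0,0,70],[0,0,90],[0,0,100],[0,0,100]], "turn": [0,0,0,0,0,0,0,0]}}

```text
clock: 6.05
position: [0.4621, -0.1517, 0.1998]
ee_rot: [0.707, 0.707, 0.001, 0.002]
ft_force: [0.6, 0.1, -6.0]
grip_width: 0.185
```

Run:
```python
from h import *
st();D=cam("side");save(D,"c2.png",(200,150,480,420),2)
```

```text
{'clock': 6.05, 'position': [0.462, -0.152, 0.2], 'ee_rot': [0.707, 0.707, 0.001, 0.002], 'ft_force': [0.57, 0.059, -5.953], 'grip_width': 0.185}
```

View pics/c2.png

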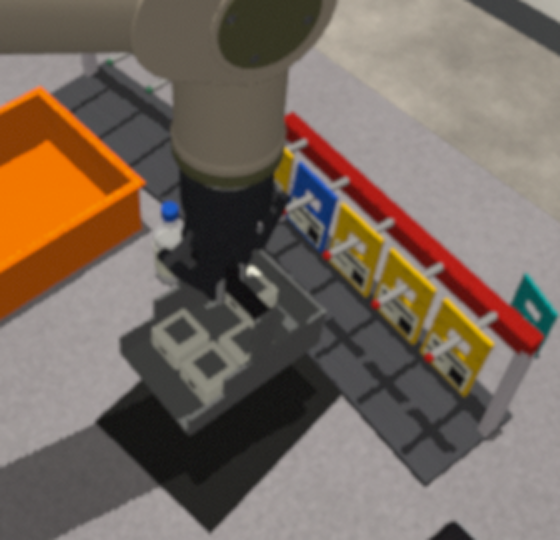

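{"fn": "jog_arm", "kwargs": {"translation": [[-5,0,15],[-15,0,35],[-25,20,55],[-30,50,65],[-30,85,65],[-30,120,65],[-30,155,65],[-30,190,65],[-30,225,65],[-30,260,65],[-20,290,60],[-10,315,50]], "turn": [0,0,0,0,0,0,0,0,0,0,0,0]}}

```text
clock: 7.1
position: [0.4509, 0.1663, 0.2474]
ee_rot: [0.707, 0.708, 0.001, 0.0]
ft_force: [1.3, 0.3, -5.9]
grip_width: 0.183
```

{"fn": "jog_arm", "kwargs": {"translation": [[8,20,-5],[16,28,-12],[26,30,-22],[32,30,-30],[34,30,-35],[34,30,-35]], "turn": [0,0,0,0,0,0]}}

```text
clock: 7.6
position: [0.4842, 0.1952, 0.2102]
ee_rot: [0.707, 0.707, -0.001, -0.0]
ft_force: [-0.8, -0.0, -6.5]
grip_width: 0.19
```

Run:
```python
from h import *
st();D=cam("side");S=cam("scene")
im=np.hstack([D["frame"][130:350,80:400],S["frame"][100:320,200:440]])[:,:,::-1]
cv2.imwrite("pics/c3.png",cv2.resize(im,None,fx=1.4,fy=1.4))
```

```text
{'clock': 7.6, 'position': [0.484, 0.195, 0.21], 'ee_rot': [0.707, 0.707, -0.001, -0.0], 'ft_force': [-0.764, -0.045, -6.518], 'grip_width': 0.19}
```

View pics/c3.png

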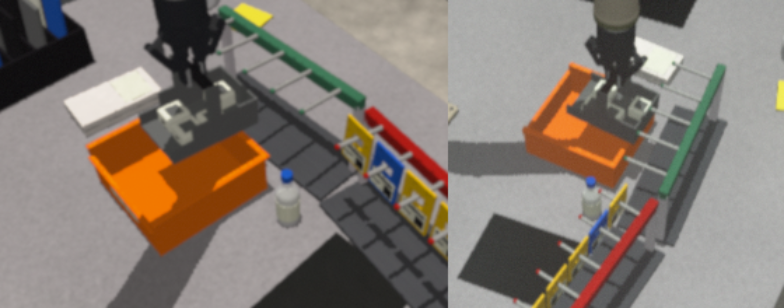

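{"fn": "jog_arm", "kwargs": {"translation": [[0,-3,-10],[0,-3,-20],[0,-3,-26],[0,-3,-28],[-5,-3,-31],[-10,-3,-35],[-18,-3,-40],[-18,-3,-40]], "turn": [0,0,0,0,0,0,0,0]}}

```text
clock: 8.37
position: [0.4672, 0.1926, 0.1738]
ee_rot: [0.707, 0.707, 0.002, 0.002]
ft_force: [0.1, -4.0, 9.9]
grip_width: 0.186
```

{"fn": "jog_arm", "kwargs": {"translation": [[-5,0,-4],[-10,0,-8],[-17,0,-14],[-24,0,-21],[-24,0,-21]], "turn": [0,0,0,0,0]}}

```text
clock: 8.78
position: [0.4416, 0.1926, 0.1518]
ee_rot: [0.707, 0.708, 0.001, 0.002]
ft_force: [-2.2, -1.9, 2.3]
grip_width: 0.188
```

Run:
```python
from h import *
st();D=cam("side");S=cam("scene")
im=np.hstack([D["frame"][130:350,80:400],S["frame"][100:320,200:440]])[:,:,::-1]
cv2.imwrite("pics/c4.png",cv2.resize(im,None,fx=1.4,fy=1.4))
```

```text
{'clock': 8.783, 'position': [0.442, 0.193, 0.152], 'ee_rot': [0.707, 0.708, 0.001, 0.002], 'ft_force': [-2.199, -1.945, 2.263], 'grip_width': 0.188}
```

View pics/c4.png

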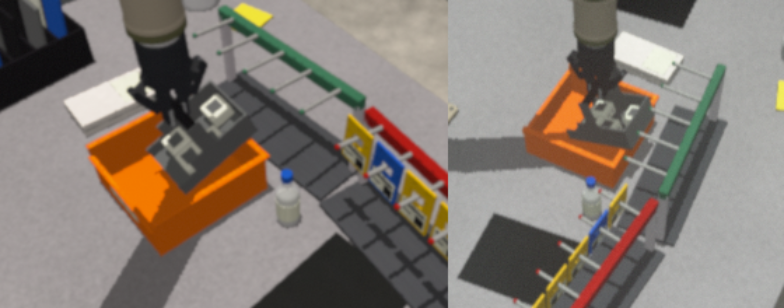

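{"fn": "jog_arm", "kwargs": {"translation": [[0,0,0],[0,0,0],[0,0,10],[0,0,25],[0,0,35],[10,0,37],[22,0,35],[32,0,30],[36,0,25],[36,0,22]], "turn": [0,0,0,0,0,0,0,0,0,0], "grip": 0, "grip_force": 110}}

```text
clock: 9.72
position: [0.4789, 0.1921, 0.173]
ee_rot: [0.707, 0.707, 0.0, 0.001]
ft_force: [-0.7, -0.9, -7.5]
grip_width: 0.181
```

{"fn": "jog_arm", "kwargs": {"translation": [[0,0,-3],[0,0,-6],[-4,0,-10],[-9,0,-14],[-15,0,-19],[-15,0,-19]], "turn": [0,0,0,0,0,0]}}

```text
clock: 10.22
position: [0.4635, 0.1921, 0.1552]
ee_rot: [0.707, 0.707, 0.001, 0.002]
ft_force: [-5.5, -3.4, 8.9]
grip_width: 0.178
```

Run:
```python
from h import *
st();D=cam("side");S=cam("scene")
im=np.hstack([D["frame"][130:350,80:400],S["frame"][100:320,200:440]])[:,:,::-1]
cv2.imwrite("pics/c5.png",cv2.resize(im,None,fx=1.4,fy=1.4))
```

```text
{'clock': 10.217, 'position': [0.463, 0.192, 0.155], 'ee_rot': [0.707, 0.707, 0.001, 0.002], 'ft_force': [-5.48, -3.397, 8.884], 'grip_width': 0.178}
```

View pics/c5.png

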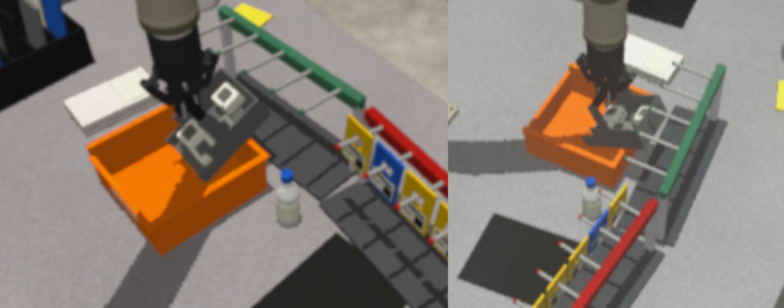

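{"fn": "jog_arm", "kwargs": {"translation": [[-4,0,-4],[-8,0,-8],[-12,0,-12],[-16,0,-17],[-20,0,-22],[-20,0,-22],[-20,0,-22]], "turn": [0,0,0,0,0,0,0]}}

```text
clock: 10.9
position: [0.443, 0.1921, 0.133]
ee_rot: [0.707, 0.707, 0.0, 0.001]
ft_force: [-2.1, -0.2, -4.1]
grip_width: 0.18
```

Run:
```python
from h import *
st();D=cam("side");S=cam("scene")
im=np.hstack([D["frame"][130:350,80:400],S["frame"][100:320,200:440]])[:,:,::-1]
cv2.imwrite("pics/c6.png",cv2.resize(im,None,fx=1.4,fy=1.4))
```

```text
{'clock': 10.9, 'position': [0.443, 0.192, 0.133], 'ee_rot': [0.707, 0.707, 0.0, 0.001], 'ft_force': [-2.092, -0.177, -4.094], 'grip_width': 0.18}
```

View pics/c6.png

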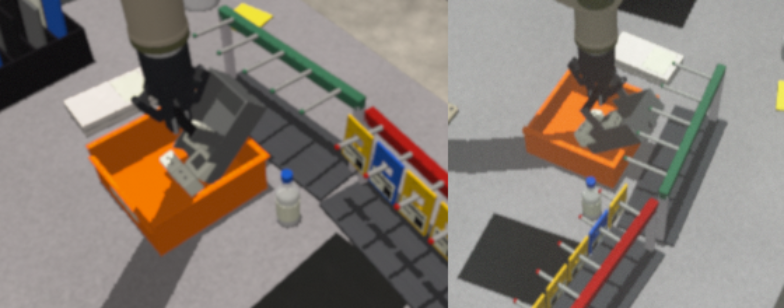

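{"fn": "jog_arm", "kwargs": {"translation": [[0,0,3],[0,0,10],[0,0,20],[0,0,30],[0,0,40],[0,0,55],[0,0,70],[0,0,70],[0,0,70],[0,0,70]], "turn": [0,0,0,0,0,0,0,0,0,0]}}

```text
clock: 11.83
position: [0.4428, 0.1924, 0.2038]
ee_rot: [0.707, 0.708, 0.0, 0.001]
ft_force: [-0.8, 1.6, -5.4]
grip_width: 0.184
```

Run:
```python
from h import *
st();D=cam("side");S=cam("scene")
im=np.hstack([D["frame"][130:350,80:400],S["frame"][100:320,200:440]])[:,:,::-1]
cv2.imwrite("pics/c7.png",cv2.resize(im,None,fx=1.4,fy=1.4))
```

```text
{'clock': 11.833, 'position': [0.443, 0.192, 0.204], 'ee_rot': [0.707, 0.708, 0.0, 0.001], 'ft_force': [-0.8, 1.554, -5.385], 'grip_width': 0.184}
```

View pics/c7.png

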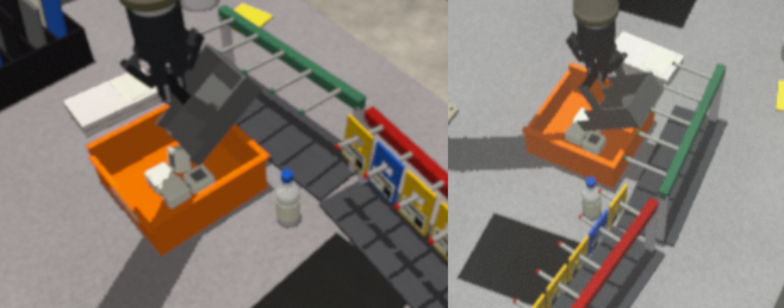

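{"fn": "jog_arm", "kwargs": {"translation": [[0,0,20],[0,0,50],[0,0,70],[-20,0,70],[0,0,70],[-20,0,70],[0,0,70],[-20,0,70],[0,0,70],[0,0,70]], "turn": [0,0,0,0,0,0,0,0,0,0], "grip": 0, "grip_force": 20}}

```text
clock: 12.77
position: [0.4449, 0.1916, 0.2735]
ee_rot: [0.707, 0.707, 0.001, 0.002]
ft_force: [0.9, -0.7, -3.6]
grip_width: 0.187
```

Run:
```python
from h import *
st();D=cam("side");S=cam("scene");W=cam("wrist")
for c in(D,S):
    print(c["name"],[(np.round(at_z(c,d["at"],.03)[:2]*1000).tolist(),round(d["confidence"],2)) for d in manip.pinpoint(c,"charger0")],[(np.round(d["at"]),round(d["confidence"],2)) for d in manip.pinpoint(c,"tray")[:2]])
im=np.hstack([D["frame"][100:350,80:330],S["frame"][100:350,220:400],cv2.resize(W["frame"],(333,250))])[:,:,::-1]
cv2.imwrite("pics/c8.png",im)
```

```text
{'clock': 12.767, 'position': [0.445, 0.192, 0.274], 'ee_rot': [0.707, 0.707, 0.001, 0.002], 'ft_force': [0.937, -0.669, -3.601], 'grip_width': 0.187}
side [([437.0, 151.0], 0.77), ([445.0, 230.0], 0.73), ([400.0, 199.0], 0.65), ([394.0, 159.0], 0.64), ([702.0, -280.0], 0.18)] [(array([233., 182.]), 0.62)]
scene [([389.0, 162.0], 0.71), ([398.0, 185.0], 0.59), ([438.0, 227.0], 0.5), ([440.0, 163.0], 0.46), ([663.0, -188.0], 0.38), ([558.0, -43.0], 0.2)] [(array([325., 163.]), 0.65)]
```

View pics/c8.png

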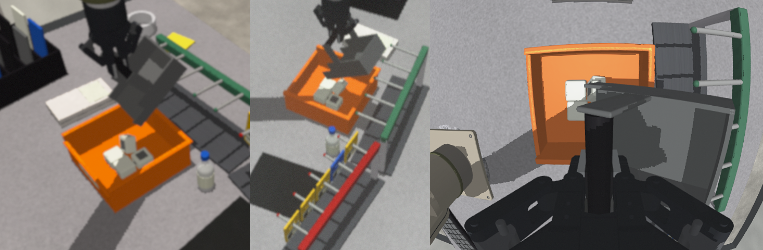

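{"fn": "jog_arm", "kwargs": {"translation": [[0,-20,8],[-5,-50,8],[-10,-85,8],[-20,-120,8],[-30,-155,8],[-35,-190,8],[-40,-225,8],[-41,-260,8],[-41,-295,5],[-41,-325,-10],[-41,-345,-35],[-41,-350,-65]], "turn": [0,0,0,0,0,0,0,0,0,0,0,0]}}

```text
clock: 14.12
position: [0.4022, -0.1616, 0.2093]
ee_rot: [0.708, 0.706, 0.001, 0.003]
ft_force: [1.0, 0.3, -4.6]
grip_width: 0.178
```

{"fn": "jog_arm", "kwargs": {"translation": [[0,0,-25],[0,0,-45],[0,0,-60],[0,0,-70],[0,0,-74],[0,0,-74]], "turn": [0,0,0,0,0,0]}}

```text
clock: 14.62
position: [0.4019, -0.1614, 0.135]
ee_rot: [0.708, 0.706, 0.001, 0.003]
ft_force: [0.1, 0.0, -2.9]
grip_width: 0.177
```

{"fn": "jog_arm", "kwargs": {"translation": [[0,0,-5],[0,0,-8],[0,0,-8],[0,0,-8]], "turn": [0,0,0,0]}}

```text
clock: 14.95
position: [0.4021, -0.1615, 0.1273]
ee_rot: [0.708, 0.706, 0.001, 0.003]
ft_force: [-0.3, -0.2, -2.9]
grip_width: 0.179
```

{"fn": "jog_arm", "kwargs": {"translation": [[2,0,-4],[6,0,-6],[12,0,-7],[18,0,-7],[24,0,-7],[30,0,-7],[36,0,-7],[42,0,-7],[48,0,-8],[54,0,-9],[60,0,-10],[60,0,-10]], "turn": [0,0,0,0,0,0,0,0,0,0,0,0]}}

```text
clock: 15.95
position: [0.4631, -0.1612, 0.117]
ee_rot: [0.708, 0.706, 0.001, 0.003]
ft_force: [-0.3, -0.1, -4.3]
grip_width: 0.183
```

Run:
```python
from h import *
st();D=cam("side");S=cam("scene")
im=np.hstack([D["frame"][150:430,210:480],S["frame"][170:350,180:340].repeat(1,0)[:180].copy() if 0 else cv2.resize(S["frame"][190:340,190:340],(280,280))])[:,:,::-1]
cv2.imwrite("pics/c9.png",im)
```

```text
{'clock': 15.95, 'position': [0.463, -0.161, 0.117], 'ee_rot': [0.708, 0.706, 0.001, 0.003], 'ft_force': [-0.338, -0.066, -4.298], 'grip_width': 0.183}
```

View pics/c9.png

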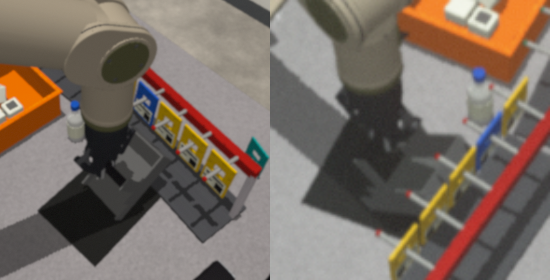

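{"fn": "jog_arm", "kwargs": {"translation": [[0,0,10],[-15,1,12],[-30,2,12],[-35,3,8],[-33,3,3],[-26,3,-3],[-18,3,-8],[-10,3,-13],[-4,3,-17],[2,3,-20],[2,3,-20],[2,3,-20]], "turn": [0,0,0,0,0,0,0,0,0,0,0,0]}}

```text
clock: 17.05
position: [0.4689, -0.158, 0.0997]
ee_rot: [0.708, 0.707, 0.003, 0.006]
ft_force: [2.5, 3.0, 18.8]
grip_width: 0.179
```

Run:
```python
from h import *
st();D=cam("side")
for d in manip.pinpoint(D,"tray")[:2]: print(d["at"],d["confidence"],at_z(D,d["at"],.004))
cv2.imwrite("pics/c10.png",cv2.resize(D["frame"][250:430,220:400],None,fx=2.5,fy=2.5)[:,:,::-1])
```

```text
{'clock': 17.05, 'position': [0.469, -0.158, 0.1], 'ee_rot': [0.708, 0.707, 0.003, 0.006], 'ft_force': [2.471, 3.016, 18.836], 'grip_width': 0.179}
[325.1, 339.9] 0.58 [ 0.49881767 -0.16092277  0.004     ]
```

View pics/c10.png

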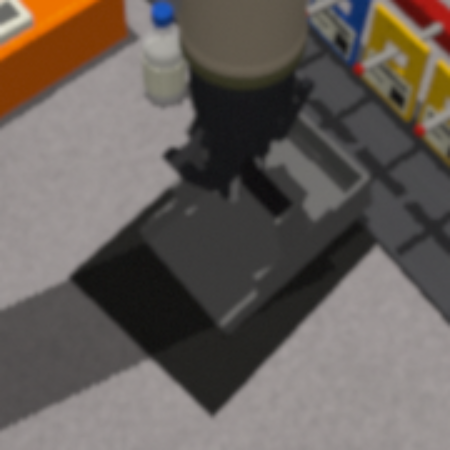

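{"fn": "jog_arm", "kwargs": {"translation": [[0,0,0],[0,0,0],[0,0,0],[0,0,0],[0,0,10],[0,0,40],[0,0,80],[0,0,120],[0,0,160],[0,0,200],[0,0,240],[0,0,255]], "turn": [0,0,0,0,0,0,0,0,0,0,0,0], "grip": 85}}

```text
clock: 18.15
position: [0.4694, -0.1584, 0.3613]
ee_rot: [0.708, 0.706, 0.005, 0.009]
ft_force: [0.5, -0.4, -0.1]
grip_width: 0.995
```

Run:
```python
from h import *
st();D=cam("side");S=cam("scene");W=cam("wrist")
for c in(D,S,W):
  for l,z in(("tray",.004),("charger0",.03),("bottle",0)):
    print(c["name"],l,[(np.round(at_z(c,d["at"],z)[:2]*1000).tolist(),round(d["confidence"],2)) for d in manip.pinpoint(c,l)])
P=lambda c,l:manip.pinpoint(c,l)[0]["at"]
cv2.imwrite("pics/w2.png",np.hstack([W["frame"],cv2.resize(D["frame"][230:430,220:400],(160,178)).repeat(1,0)[:178] if 0 else np.zeros((480,1,3),np.uint8)])[:,:,::-1])
```

```text
{'clock': 18.15, 'position': [0.469, -0.158, 0.361], 'ee_rot': [0.708, 0.706, 0.005, 0.009], 'ft_force': [0.537, -0.439, -0.074], 'grip_width': 0.995}
side tray [([473.0, -182.0], 0.72)]
side charger0 [([439.0, 162.0], 0.77), ([394.0, 163.0], 0.76), ([399.0, 201.0], 0.53), ([445.0, 231.0], 0.51)]
side bottle [([524.0, 8.0], 0.72)]
scene tray [([474.0, -189.0], 0.59)]
scene charger0 [([435.0, 222.0], 0.74), ([445.0, 154.0], 0.61), ([395.0, 158.0], 0.45), ([394.0, 190.0], 0.41)]
scene bottle [([523.0, 5.0], 0.64), ([560.0, 51.0], 0.48)]
wrist tray [([473.0, -187.0], 0.65), ([683.0, -243.0], 0.55)]
wrist charger0 []
wrist bottle [([522.0, 11.0], 0.65)]
```

View pics/w2.png

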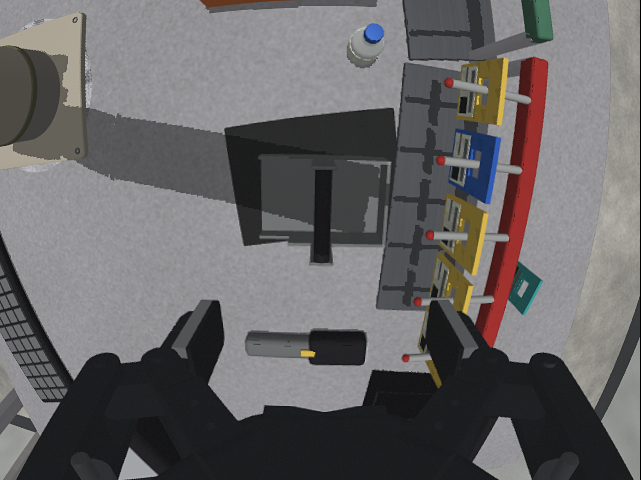

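{"fn": "jog_arm", "kwargs": {"translation": [[10,35,10],[20,70,20],[30,105,20],[40,140,20],[50,175,20],[60,210,20],[70,245,20],[80,275,20],[91,290,20],[91,290,20]], "turn": [0,0,0,0,0,0,0,0,-2,-4]}}

```text
clock: 19.58
position: [0.56, 0.1367, 0.3729]
ee_rot: [0.73, 0.683, 0.003, 0.004]
ft_force: [0.5, -0.1, -0.3]
grip_width: 0.991
```

Run:
```python
from h import *
st();W=cam("wrist");S=cam("scene");D=cam("side")
for c in(W,S,D):
    print(c["name"],[(np.round(d["at"]).tolist(),np.round(at_z(c,d["at"],.188)[:2]*1000).tolist(),round(d["confidence"],2)) for d in manip.pinpoint(c,"green_peg0")])
    print("  yc",[(np.round(at_z(c,d["at"],.182)[:2]*1000).tolist(),round(d["confidence"],2)) for d in manip.pinpoint(c,"yellow_card0")], [np.round(at_z(c,d["at"],.182)[:2]*1000).tolist() for d in manip.pinpoint(c,"blue_card")])
save(W,"w3.png")
```

```text
{'clock': 19.583, 'position': [0.56, 0.137, 0.373], 'ee_rot': [0.73, 0.683, 0.003, 0.004], 'ft_force': [0.531, -0.148, -0.334], 'grip_width': 0.991}
wrist [([351.0, 2.0], [598.0, 319.0], 0.95), ([396.0, 284.0], [628.0, 53.0], 0.7), ([386.0, 218.0], [618.0, 121.0], 0.64), ([377.0, 146.0], [612.0, 188.0], 0.57), ([367.0, 75.0], [607.0, 251.0], 0.55)]
  yc [([619.0, -47.0], 0.62), ([476.0, 202.0], 0.46), ([600.0, 321.0], 0.16)] [[613.0, -115.0], [475.0, 199.0]]
scene [([349.0, 199.0], [617.0, 118.0], 0.97), ([358.0, 182.0], [614.0, 188.0], 0.97), ([341.0, 221.0], [631.0, 41.0], 0.85), ([374.0, 148.0], [599.0, 324.0], 0.78), ([366.0, 167.0], [607.0, 248.0], 0.62), ([309.0, 184.0], [493.0, 115.0], 0.37)]
  yc [([617.0, -54.0], 0.72), ([799.0, -361.0], 0.72), ([501.0, 285.0], 0.64), ([597.0, -320.0], 0.63), ([599.0, -251.0], 0.57), ([499.0, 76.0], 0.31)] [[614.0, -124.0]]
side [([232.0, 151.0], [596.0, 313.0], 0.92), ([310.0, 198.0], [634.0, 56.0], 0.91), ([286.0, 190.0], [612.0, 112.0], 0.87), ([247.0, 163.0], [599.0, 250.0], 0.77), ([268.0, 173.0], [616.0, 189.0], 0.62), ([210.0, 260.0], [365.0, 45.0], 0.21)]
  yc [([622.0, -42.0], 0.89), ([596.0, -319.0], 0.89), ([674.0, -344.0], 0.78), ([601.0, -250.0], 0.77), ([613.0, -183.0], 0.73)] [[611.0, -113.0], [445.0, -98.0]]
```

View pics/w3.png

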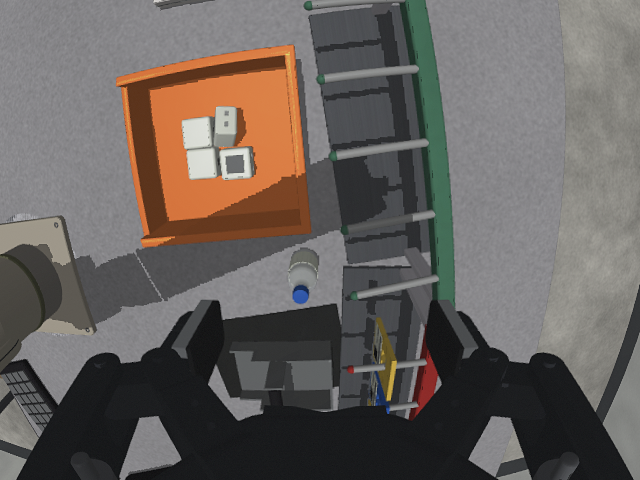

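Run:
```python
from h import *
W=cam("wrist")
t=np.array([at_z(W,p,.192)[:2]*1000 for p in((354,296),(345,230),(333,156),(321,79),(309,6))]);print("tips",np.round(t,1).tolist())
g=np.array([[628,53],[618,121],[612,188],[607,251],[598,319],[617,118],[614,188],[631,41],[599,324],[607,248],[596,313],[634,56],[612,112],[599,250],[616,189]],float)
i=np.array([0,1,2,3,4,1,2,0,4,3,4,0,1,3,2])
r=np.array([[619,-47],[617,-54],[597,-320],[599,-251],[622,-42],[596,-319],[601,-250],[613,-183],[614,-124],[611,-113],[613,-115],[613.7,-46.8],[603.5,-185.4],[598.7,-251.4],[593.8,-317.8],[610.4,-120.4]],float)
j=np.array([4,4,0,1,4,0,1,2,3,3,3,4,2,1,0,3])
def fit(p,k):
    d=(k-2)*68.; # rigid fit centre+angle
    c=p.mean(0);dm=d.mean()
    a=np.arctan2(-((d-dm)*(p[:,0]-c[0])).sum(),((d-dm)*(p[:,1]-c[1])).sum())
    u=np.array([-np.sin(a),np.cos(a)]);o=c-u*dm
    print("yaw",np.degrees(a),"centre",o,"res",np.abs(p-(o+np.outer(d,u))).max(0))
    return o,u,a
fit(t,np.arange(5));
for n,p,k in(("green",g,i),("red",r,j)):
    o,u,a=fit(p,k);print(n,[np.round(o+u*(m-2)*68,1).tolist() for m in range(5)])
t0=at_z(W,(350,369),.192);print("redtip4",t0)
o=manip.get_obs();q=o["ee_rot"];from scipy.spatial.transform import Rotation as R;M=R.from_quat(q).as_matrix();print("jaw dir",M[:,1],o["position"])
```

```text
tips [[585.0, 39.8], [579.7, 108.2], [573.3, 176.5], [567.7, 244.5], [562.3, 311.8]]
yaw 4.832007792564342 centre [573.60653183 176.1441948 ] res [0.39382721 0.86717779]
yaw 6.640363352008969 centre [612.53333333 184.73333333] res [8.39664434 8.64568268]
green [[628.3, 49.6], [620.4, 117.2], [612.5, 184.7], [604.7, 252.3], [596.8, 319.8]]
yaw -4.82793076025529 centre [ 606.55816401 -183.94226235] res [6.44183599 7.8164702 ]
red [[595.1, -319.5], [600.8, -251.7], [606.6, -183.9], [612.3, -116.2], [618.0, -48.4]]
redtip4 [ 0.57744947 -0.05162476  0.192     ]
jaw dir [ 0.99738209 -0.07130404  0.01202911] [0.55957002 0.13189255 0.37440124]
```

{"fn": "jog_arm", "kwargs": {"translation": [[0,-35,0],[0,-70,0],[0,-105,0],[5,-140,0],[10,-175,0],[15,-210,0],[20,-245,0],[20,-270,0],[20,-280,0],[20,-280,0],[20,-280,0]], "turn": [0,0,0,0,0,0,0,0,0,0,0]}}

```text
clock: 21.15
position: [0.5797, -0.1473, 0.3744]
ee_rot: [0.732, 0.681, 0.003, 0.005]
ft_force: [-0.1, 0.8, 0.3]
grip_width: 0.996
```

Run:
```python
from h import *
st();W=cam("wrist");hsv=cv2.cvtColor(W["frame"],cv2.COLOR_RGB2HSV)
def blobs(m,a0):
    n,l,s,c=cv2.connectedComponentsWithStats(m.astype(np.uint8));return [(s[k],c[k],l==k) for k in range(1,n) if s[k,4]>=a0]
H,Sa,V=hsv[...,0],hsv[...,1],hsv[...,2]
for s,c,_ in blobs(((H<6)|(H>174))&(Sa>150)&(V>80),12): print("red",s.tolist(),np.round(c),np.round(at_z(W,c,.192)[:2]*1000,1))
for nm,lo,hi in(("yel",18,32),("blu",105,125),("turq",80,98)):
  for s,c,m in blobs((H>=lo)&(H<=hi)&(Sa>120)&(V>70),60):
    # corners of the hull, top edge z=.214
    h=cv2.convexHull(np.argwhere(m)[:,::-1].astype(np.int32));q=cv2.approxPolyDP(h,3,True)[:,0]
    print(nm,s.tolist(),[(a.tolist(),np.round(at_z(W,a,.214)[:2]*1000).tolist()) for a in q])
print([(np.round(at_z(W,d["at"],.182)[:2]*1000).tolist(),round(d["confidence"],2)) for d in manip.pinpoint(W,"yellow_card0")])
save(W,"w4.png")
```

```text
{'clock': 21.15, 'position': [0.58, -0.147, 0.374], 'ee_rot': [0.732, 0.681, 0.003, 0.005], 'ft_force': [-0.069, 0.788, 0.331], 'grip_width': 0.996}
red [387, 49, 43, 337, 6295] [411. 211.] [ 661.7 -156.8]
red [308, 88, 7, 9, 57] [311.  92.] [578.7 -45.2]
red [307, 166, 7, 8, 45] [311. 169.] [ 573.  -112.8]
red [309, 239, 6, 8, 35] [311. 243.] [ 568.  -180.9]
red [309, 304, 6, 8, 39] [312. 308.] [ 562.9 -248.8]
red [310, 359, 6, 7, 30] [312. 362.] [ 557.4 -316.7]
yel [346, 58, 21, 70, 952] [([365, 127], [620.0, -78.0]), ([346, 123], [605.0, -74.0]), ([347, 69], [609.0, -30.0]), ([361, 58], [621.0, -21.0]), ([366, 58], [625.0, -21.0])]
yel [343, 199, 20, 196, 2133] [([345, 199], [600.0, -137.0]), ([362, 217], [614.0, -153.0]), ([354, 394], [600.0, -349.0]), ([349, 394], [594.0, -348.0]), ([345, 367], [592.0, -309.0])]
yel [247, 353, 14, 8, 82] [([260, 359], [507.0, -293.0]), ([248, 359], [494.0, -293.0]), ([247, 354], [494.0, -287.0]), ([256, 354], [503.0, -287.0])]
blu [250, 42, 20, 18, 269] [([269, 53], [548.0, -11.0]), ([266, 58], [545.0, -15.0]), ([257, 59], [538.0, -15.0]), ([250, 49], [533.0, -6.0]), ([256, 42], [538.0, -1.0]), ([262, 42], [543.0, -1.0])]
blu [345, 133, 21, 77, 950] [([346, 133], [604.0, -82.0]), ([365, 141], [619.0, -90.0]), ([362, 209], [614.0, -146.0]), ([357, 208], [610.0, -145.0]), ([345, 188], [601.0, -127.0])]
turq [453, 268, 22, 39, 170] [([463, 268], [708.0, -209.0]), ([474, 279], [720.0, -222.0]), ([459, 306], [707.0, -250.0]), ([453, 292], [699.0, -233.0])]
turq [460, 277, 20, 37, 132] [([477, 277], [723.0, -220.0]), ([464, 313], [713.0, -258.0]), ([460, 308], [708.0, -252.0])]
[([599.0, -318.0], 0.97), ([619.0, -47.0], 0.96), ([601.0, -247.0], 0.91), ([719.0, -245.0], 0.83), ([604.0, -182.0], 0.82)]
```

View pics/w4.png

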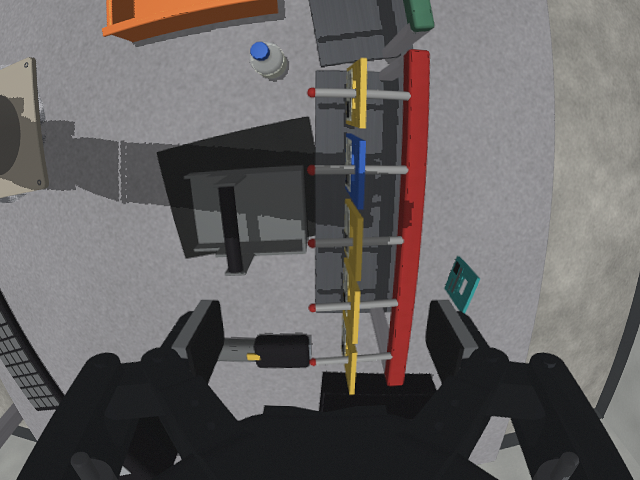

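{"fn": "jog_arm", "kwargs": {"translation": [[10,30,0],[22,60,-20],[35,88,-50],[40,98,-85],[40,98,-120],[40,98,-140],[40,98,-140],[40,98,-140]], "turn": [0,0,0,0,0,0,0,0], "grip": 50}}

```text
clock: 21.92
position: [0.6195, -0.0463, 0.2345]
ee_rot: [0.73, 0.683, 0.003, 0.005]
ft_force: [-0.4, -0.6, 1.2]
grip_width: 0.586
```

Run:
```python
from h import *
st();W=cam("wrist");hsv=cv2.cvtColor(W["frame"],cv2.COLOR_RGB2HSV);H,Sa,V=hsv[...,0],hsv[...,1],hsv[...,2]
print([(np.round(d["at"]).tolist(),np.round(at_z(W,d["at"],.182)[:2]*1000).tolist(),round(d["confidence"],2)) for d in manip.pinpoint(W,"yellow_card0")])
for nm,mk,z in(("red",((H<6)|(H>174))&(Sa>150)&(V>80),.192),("yel",(H>=18)&(H<=32)&(Sa>120)&(V>70),.214)):
    n,l,s,c=cv2.connectedComponentsWithStats(mk.astype(np.uint8))
    for k in range(1,n):
        if s[k,4]<25: continue
        h=cv2.convexHull(np.argwhere(l==k)[:,::-1].astype(np.int32));q=cv2.approxPolyDP(h,4,True)[:,0]
        print(nm,s[k].tolist(),np.round(at_z(W,c[k],z)[:2]*1000),[(a.tolist(),np.round(at_z(W,a,z)[:2]*1000).tolist()) for a in q] if nm=="yel" else "")
```

```text
{'clock': 21.917, 'position': [0.62, -0.046, 0.235], 'ee_rot': [0.73, 0.683, 0.003, 0.005], 'ft_force': [-0.358, -0.608, 1.203], 'grip_width': 0.586}
[([320.0, 266.0], [618.0, -49.0], 0.91), ([457.0, 409.0], [713.0, -176.0], 0.86)]
red [399, 187, 41, 129, 3639] [673. -36.] 
red [241, 263, 11, 16, 142] [578. -45.] 
red [380, 368, 16, 43, 268] [ 657. -137.] 
yel [198, 6, 5, 23, 37] [574.  85.] [([201, 28], [574.0, 79.0]), ([200, 6], [574.0, 90.0])]
yel [313, 194, 18, 146, 1827] [620. -37.] [([328, 339], [620.0, -77.0]), ([319, 336], [616.0, -75.0]), ([313, 194], [618.0, -1.0]), ([319, 194], [621.0, -1.0]), ([330, 234], [625.0, -20.0])]
```

{"fn": "jog_arm", "kwargs": {"translation": [[1,-2,-10],[1,-2,-22],[1,-2,-30],[1,-2,-33],[1,-2,-33],[1,-2,-33]], "turn": [0,0,0,0,0,0]}}

```text
clock: 22.52
position: [0.6217, -0.0492, 0.2038]
ee_rot: [0.731, 0.683, 0.004, 0.006]
ft_force: [-0.6, -0.3, -0.3]
grip_width: 0.583
```

{"fn": "jog_arm", "kwargs": {"translation": [[0,0,0],[0,0,0],[0,0,0],[0,0,0],[0,0,0],[0,0,0]], "turn": [0,0,0,0,0,0], "grip": 0, "grip_force": 40}}

```text
clock: 23.02
position: [0.6218, -0.0491, 0.2041]
ee_rot: [0.731, 0.683, 0.005, 0.006]
ft_force: [-0.5, 0.4, 3.2]
grip_width: 0.037
```

{"fn": "jog_arm", "kwargs": {"translation": [[0,0,3],[0,0,6],[-10,1,7],[-20,2,8],[-30,2,9],[-40,3,10],[-50,4,11],[-60,5,12],[-68,5,13],[-68,5,20],[-68,5,40],[-68,5,40]], "turn": [0,0,0,0,0,0,0,0,0,0,0,0]}}

```text
clock: 24.02
position: [0.5553, -0.0442, 0.248]
ee_rot: [0.731, 0.683, 0.006, 0.008]
ft_force: [0.9, 0.3, 1.0]
grip_width: 0.041
```

```bash
cat > look.py <<'E'
from h import *
st();W=cam("wrist");D=cam("side");S=cam("scene");p=manip.get_obs()["position"]
for c in(W,S,D):
    print(c["name"],[(np.round((at_z(c,d["at"],p[2]-.019)[:2])*1000).tolist(),np.round((at_z(c,d["at"],.182)[:2])*1000).tolist(),round(d["confidence"],2)) for d in manip.pinpoint(c,"yellow_card0")])
a,b=[manip.pinpoint(c,"yellow_card0") for c in(S,D)]
for x in a:
    for y in b:
        q,e=tri([ray(S,x["at"]),ray(D,y["at"])])
        if e<.007 and .1<q[2]<.35: print("3d",np.round(q*1000,1),round(e*1000,1))
E
python3 look.py
```

```text
{'clock': 24.017, 'position': [0.555, -0.044, 0.248], 'ee_rot': [0.731, 0.683, 0.006, 0.008], 'ft_force': [0.897, 0.269, 1.003], 'grip_width': 0.041}
wrist [([661.0, -133.0], [688.0, -176.0], 0.96), ([556.0, -44.0], [555.0, -64.0], 0.78)]
scene [([804.0, -373.0], [797.0, -358.0], 0.71), ([619.0, -272.0], [606.0, -254.0], 0.55), ([612.0, -340.0], [599.0, -324.0], 0.53), ([621.0, -206.0], [608.0, -186.0], 0.46), ([559.0, -41.0], [544.0, -15.0], 0.46), ([618.0, 221.0], [604.0, 257.0], 0.28), ([602.0, -114.0], [589.0, -90.0], 0.19)]
side [([575.0, -269.0], [603.0, -253.0], 0.98), ([555.0, -46.0], [582.0, -16.0], 0.92), ([645.0, -351.0], [678.0, -341.0], 0.86), ([578.0, -202.0], [607.0, -183.0], 0.81), ([567.0, -332.0], [596.0, -321.0], 0.76), ([533.0, 8.0], [558.0, 42.0], 0.23)]
3d [ 605.2 -252.3  179. ] 0.0
3d [ 621.7 -354.7  256.6] 3.1
3d [ 597.4 -321.7  178.4] 1.2
3d [ 607.6 -183.7  180.6] 1.5
3d [558.4 -41.  221. ] 1.9
```

{"fn": "jog_arm", "kwargs": {"translation": [[0,20,0],[0,45,0],[2,65,0],[5,80,0],[8,83,-5],[10,83,-20],[10,83,-32],[10,83,-34],[10,83,-34],[10,83,-34]], "turn": [2,4,6,8,9,9,9,9,9,9]}}

```text
clock: 25.25
position: [0.5637, 0.0383, 0.2096]
ee_rot: [0.675, 0.738, 0.005, 0.006]
ft_force: [0.5, -0.9, -0.4]
grip_width: 0.042
```

```bash
cat > look2.py <<'E'
from h import *
from scipy.spatial.transform import Rotation as R
st();o=manip.get_obs();M=R.from_quat(o["ee_rot"]).as_matrix();print("jaw yaw",np.degrees(np.arctan2(M[1,1],M[0,1])),"tilt",M[:2,2])
W=cam("wrist");hsv=cv2.cvtColor(W["frame"],cv2.COLOR_RGB2HSV);H,Sa,V=hsv[...,0],hsv[...,1],hsv[...,2]
T=np.array([573.6,176.1]);u=np.array([-.0842,.9964]);tips=[np.append(T+u*(m-2)*68,192)/1000 for m in range(5)]
for m,t in enumerate(tips): print("tip",m,np.round(t*1000),"expect px",np.round(proj(W,t)))
n,l,s,c=cv2.connectedComponentsWithStats(((H>60)&(H<88)&(Sa>60)&(V>40)).astype(np.uint8))
for k in range(1,n):
    if s[k,4]>15: print("grn",s[k].tolist(),np.round(c[k]),np.round(at_z(W,c[k],.192)[:2]*1000,1))
print("card",[(np.round(d["at"]).tolist(),np.round(at_z(W,d["at"],o["position"][2]-.022)*1000).tolist(),round(d["confidence"],2)) for d in manip.pinpoint(W,"yellow_card0")])
E
python3 look2.py
```

```text
{'clock': 25.25, 'position': [0.564, 0.038, 0.21], 'ee_rot': [0.675, 0.738, 0.005, 0.006], 'ft_force': [0.472, -0.899, -0.396], 'grip_width': 0.042}
jaw yaw 5.070208704137706 tilt [ 0.01432211 -0.00081862]
tip 0 [585.  41. 192.] expect px [367. 287.]
tip 1 [579. 108. 192.] expect px [373. 143.]
tip 2 [574. 176. 192.] expect px [374.  -9.]
tip 3 [568. 244. 192.] expect px [ 370. -128.]
tip 4 [562. 312. 192.] expect px [ 365. -208.]
grn [496, 0, 73, 334, 14753] [536. 162.] [661.5 110.8]
grn [364, 119, 18, 21, 299] [373. 129.] [578.9 114.2]
grn [361, 267, 15, 18, 228] [369. 276.] [584.9  46.7]
card [([324.0, 280.0], [564.0, 41.0, 188.0], 0.59)]
```

{"fn": "jog_arm", "kwargs": {"translation": [[0,5,4],[0,5,4],[6,6,4],[14,6,4],[22,7,3],[30,8,3],[38,8,2],[46,9,1],[52,10,0],[56,10,0],[56,10,0],[56,10,0]], "turn": [0,0,0,0,0,0,0,0,0,0,0,0]}}

```text
clock: 26.35
position: [0.62, 0.0485, 0.2101]
ee_rot: [0.675, 0.738, 0.005, 0.006]
ft_force: [-0.5, 0.7, 0.4]
grip_width: 0.038
```

```bash
python3 look2.py && python3 look.py | grep 3d
```

```text
{'clock': 26.35, 'position': [0.62, 0.049, 0.21], 'ee_rot': [0.675, 0.738, 0.005, 0.006], 'ft_force': [-0.486, 0.658, 0.382], 'grip_width': 0.038}
jaw yaw 5.0813990293908455 tilt [ 0.01525919 -0.00062846]
tip 0 [585.  41. 192.] expect px [250. 297.]
tip 1 [579. 108. 192.] expect px [241. 156.]
tip 2 [574. 176. 192.] expect px [241.   4.]
tip 3 [568. 244. 192.] expect px [ 248. -118.]
tip 4 [562. 312. 192.] expect px [ 257. -201.]
grn [408, 0, 64, 347, 15758] [442. 165.] [668.2 112.3]
grn [233, 132, 15, 20, 234] [240. 142.] [578.6 114.3]
grn [243, 277, 13, 18, 179] [249. 286.] [584.7  46.7]
card [([321.0, 282.0], [619.0, 50.0, 188.0], 0.61)]
3d [ 600.2 -251.9  187.8] 0.8
3d [ 595.4 -321.7  181.7] 2.4
3d [ 618.3 -356.9  255.2] 5.5
3d [614.1  45.7 188.3] 2.3
3d [ 607.6 -183.9  170.2] 2.2
```

{"fn": "jog_arm", "kwargs": {"translation": [[0,0,-3],[0,0,-6],[0,0,-6],[0,0,-6]], "turn": [0,0,0,0]}}

```text
clock: 27.18
position: [0.6202, 0.0486, 0.2048]
ee_rot: [0.675, 0.738, 0.005, 0.006]
ft_force: [-0.4, 0.4, 4.6]
grip_width: 0.041
```

{"fn": "jog_arm", "kwargs": {"translation": [[0,0,0],[0,0,0],[0,0,0],[0,0,5],[0,0,20],[0,0,45],[0,0,60],[0,0,60],[0,0,60]], "turn": [0,0,0,0,0,0,0,0,0], "grip": 50}}

```text
clock: 27.93
position: [0.6206, 0.0486, 0.2658]
ee_rot: [0.675, 0.738, 0.006, 0.007]
ft_force: [-0.3, 0.3, -1.1]
grip_width: 0.585
```

```bash
python3 look2.py | grep -v tip && python3 look.py | grep 3d
```

```text
{'clock': 27.933, 'position': [0.621, 0.049, 0.266], 'ee_rot': [0.675, 0.738, 0.006, 0.007], 'ft_force': [-0.264, 0.27, -1.058], 'grip_width': 0.585}
jaw yaw 5.082697358316995 tilt [ 0.0184145  -0.00028372]
grn [390, 0, 45, 301, 10314] [414. 144.] [669.5 117.7]
grn [252, 15, 11, 15, 132] [258.  22.] [572.6 181.9]
grn [253, 129, 11, 14, 134] [258. 136.] [578.6 114.4]
grn [258, 240, 10, 14, 112] [263. 247.] [584.7  46.6]
card [([321.0, 240.0], [618.0, 71.0, 244.0], 0.67), ([199.0, 353.0], [556.0, -0.0, 244.0], 0.51)]
3d [ 593.7 -322.   185.8] 0.6
3d [ 616.3 -353.8  257.9] 4.4
3d [621.   47.6 180.8] 4.9
3d [ 598.9 -253.6  178.4] 3.8
3d [ 603.3 -192.1  185. ] 1.2
```

{"fn": "jog_arm", "kwargs": {"translation": [[0,-25,10],[-2,-55,10],[-4,-90,10],[-6,-125,10],[-8,-160,10],[-10,-190,10],[-11,-215,5],[-11,-230,-10],[-11,-233,-25],[-11,-233,-30],[-11,-233,-30],[-11,-233,-30]], "turn": [-1,-2,-4,-6,-8,-9,-9.5,-9.5,-9.5,-9.5,-9.5,-9.5]}}

```text
clock: 29.43
position: [0.6094, -0.1834, 0.235]
ee_rot: [0.733, 0.68, 0.005, 0.006]
ft_force: [-0.0, 0.3, 1.5]
grip_width: 0.588
```

```bash
cat > look3.py <<'E'
from h import *
from scipy.spatial.transform import Rotation as R
st();o=manip.get_obs();M=R.from_quat(o["ee_rot"]).as_matrix();print("jaw yaw",np.degrees(np.arctan2(M[1,1],M[0,1])))
W=cam("wrist");hsv=cv2.cvtColor(W["frame"],cv2.COLOR_RGB2HSV);H,Sa,V=hsv[...,0],hsv[...,1],hsv[...,2]
print([(np.round(d["at"]).tolist(),np.round(at_z(W,d["at"],.182)[:2]*1000).tolist(),round(d["confidence"],2)) for d in manip.pinpoint(W,"yellow_card0")])
for nm,mk,z in(("red",((H<6)|(H>174))&(Sa>150)&(V>80),.192),("yel",(H>=18)&(H<=32)&(Sa>120)&(V>70),.214),("blue",(H>=105)&(H<=125)&(Sa>120)&(V>70),.214)):
    n,l,s,c=cv2.connectedComponentsWithStats(mk.astype(np.uint8))
    for k in range(1,n):
        if s[k,4]<40: continue
        h=cv2.convexHull(np.argwhere(l==k)[:,::-1].astype(np.int32));q=cv2.approxPolyDP(h,4,True)[:,0]
        print(nm,s[k].tolist(),np.round(at_z(W,c[k],z)[:2]*1000),[(a.tolist(),np.round(at_z(W,a,z)[:2]*1000).tolist()) for a in q] if nm!="red" else "")
E
python3 look3.py
```

```text
{'clock': 29.433, 'position': [0.609, -0.183, 0.235], 'ee_rot': [0.733, 0.68, 0.005, 0.006], 'ft_force': [-0.023, 0.273, 1.491], 'grip_width': 0.588}
jaw yaw -4.341039450398923
[([318.0, 262.0], [607.0, -184.0], 0.93), ([482.0, 313.0], [710.0, -230.0], 0.67), ([319.0, 357.0], [603.0, -250.0], 0.55)]
red [391, 0, 52, 317, 11630] [ 664. -122.] 
red [231, 4, 13, 16, 164] [578. -45.] 
red [232, 135, 12, 17, 177] [ 573. -113.] 
red [240, 261, 11, 16, 139] [ 568. -181.] 
red [380, 365, 16, 46, 436] [ 645. -272.] 
yel [311, 194, 18, 218, 2685] [ 608. -194.] [([327, 411], [605.0, -268.0]), ([317, 410], [600.0, -267.0]), ([311, 194], [608.0, -138.0]), ([328, 227], [614.0, -154.0])]
blue [311, 82, 19, 129, 1993] [ 614. -116.] [([328, 210], [615.0, -146.0]), ([318, 210], [610.0, -146.0]), ([312, 184], [609.0, -133.0]), ([311, 90], [612.0, -92.0]), ([318, 82], [615.0, -89.0]), ([329, 82], [620.0, -89.0])]
```

{"fn": "jog_arm", "kwargs": {"translation": [[0,0,-10],[0,0,-22],[0,0,-30],[0,0,-32],[0,0,-32],[0,0,-32]], "turn": [0,0,0,0,0,0]}}

```text
clock: 30.03
position: [0.6097, -0.1835, 0.2036]
ee_rot: [0.733, 0.68, 0.005, 0.007]
ft_force: [-0.3, -0.3, -0.3]
grip_width: 0.588
```

{"fn": "jog_arm", "kwargs": {"translation": [[0,0,0],[0,0,0],[0,0,0],[0,0,0],[0,0,0],[0,0,0]], "turn": [0,0,0,0,0,0], "grip": 0, "grip_force": 40}}

```text
clock: 30.53
position: [0.6098, -0.1836, 0.2039]
ee_rot: [0.733, 0.68, 0.005, 0.007]
ft_force: [0.7, 0.0, 1.2]
grip_width: 0.038
```

{"fn": "jog_arm", "kwargs": {"translation": [[0,0,3],[0,0,6],[-10,1,7],[-20,2,8],[-30,2,9],[-40,3,10],[-50,4,11],[-60,5,12],[-68,5,13],[-68,5,20],[-68,5,40],[-68,5,40]], "turn": [0,0,0,0,0,0,0,0,0,0,0,0]}}

```text
clock: 31.53
position: [0.5433, -0.1789, 0.2479]
ee_rot: [0.733, 0.68, 0.007, 0.009]
ft_force: [-0.3, -0.5, 0.6]
grip_width: 0.044
```

```bash
python3 look.py
```

```text
{'clock': 31.533, 'position': [0.543, -0.179, 0.248], 'ee_rot': [0.733, 0.68, 0.007, 0.009], 'ft_force': [-0.286, -0.547, 0.629], 'grip_width': 0.044}
wrist [([591.0, -220.0], [602.0, -252.0], 0.85), ([656.0, -204.0], [685.0, -231.0], 0.72)]
scene [([809.0, -366.0], [802.0, -351.0], 0.68), ([611.0, -271.0], [598.0, -253.0], 0.56), ([536.0, -182.0], [519.0, -161.0], 0.51), ([603.0, -338.0], [589.0, -322.0], 0.51), ([629.0, 17.0], [617.0, 45.0], 0.43)]
side [([540.0, -182.0], [566.0, -161.0], 0.93), ([598.0, 16.0], [628.0, 50.0], 0.71), ([566.0, -327.0], [594.0, -316.0], 0.68), ([641.0, -356.0], [674.0, -347.0], 0.67), ([571.0, -267.0], [599.0, -252.0], 0.59)]
3d [ 598.1 -253.2  183.5] 0.7
3d [ 537.2 -183.9  229.5] 0.1
3d [ 590.1 -320.3  186. ] 3.1
3d [ 614.5 -358.6  263.1] 6.3
3d [619.6  39.7 192.9] 1.6
```

{"fn": "jog_arm", "kwargs": {"translation": [[0,30,0],[0,65,0],[0,102,0],[0,139,0],[0,176,0],[0,213,0],[2,245,0],[6,270,0],[10,286,-10],[14,291,-22],[15,291,-34],[15,291,-34]], "turn": [0,1,2,3,4,5,6,7,8,9,9.4,9.4]}}

```text
clock: 32.93
position: [0.5555, 0.1102, 0.2051]
ee_rot: [0.676, 0.737, 0.003, 0.005]
ft_force: [-0.4, -0.8, -1.2]
grip_width: 0.039
```

{"fn": "jog_arm", "kwargs": {"translation": [[0,0,0],[0,0,0],[0,0,0]], "turn": [0,0,0]}}

```text
clock: 33.18
position: [0.5557, 0.1086, 0.2052]
ee_rot: [0.677, 0.736, 0.003, 0.005]
ft_force: [-0.3, -0.4, -0.0]
grip_width: 0.04
```

```bash
python3 look2.py | grep -v tip
```

```text
{'clock': 33.183, 'position': [0.556, 0.109, 0.205], 'ee_rot': [0.677, 0.736, 0.003, 0.005], 'ft_force': [-0.295, -0.37, -0.025], 'grip_width': 0.04}
jaw yaw 4.850471274869343 tilt [ 0.01152873 -0.00283094]
grn [486, 0, 90, 391, 17226] [539. 186.] [654.7 169.8]
grn [369, 126, 18, 21, 306] [378. 136.] [572.8 182. ]
grn [366, 276, 15, 19, 237] [373. 285.] [578.9 114.4]
card [([322.0, 286.0], [555.0, 108.0, 183.0], 0.92), ([425.0, 380.0], [621.0, 50.0, 183.0], 0.64)]
```

{"fn": "jog_arm", "kwargs": {"translation": [[0,4,9],[0,4,9],[6,5,9],[14,5,9],[22,6,8],[30,6,8],[38,7,7],[46,8,6],[52,8,5],[58,9,5],[58,9,5],[58,9,5]], "turn": [0,0,0,0,0,0,0,0,0,0,0,0]}}

```text
clock: 34.28
position: [0.6139, 0.1186, 0.2105]
ee_rot: [0.676, 0.737, 0.003, 0.005]
ft_force: [0.1, -0.6, 0.3]
grip_width: 0.04
```

```bash
python3 look2.py | grep -v tip; python3 look.py | grep 3d
```

```text
{'clock': 34.283, 'position': [0.614, 0.119, 0.21], 'ee_rot': [0.676, 0.737, 0.003, 0.005], 'ft_force': [0.125, -0.55, 0.326], 'grip_width': 0.04}
jaw yaw 4.922222126468412 tilt [ 0.01195875 -0.00227616]
grn [232, 0, 14, 7, 79] [239.   3.] [566.8 246.9]
grn [405, 0, 67, 351, 15773] [441. 167.] [662.  181.4]
grn [233, 138, 14, 20, 231] [240. 148.] [572.5 181.9]
grn [243, 281, 13, 18, 188] [249. 289.] [578.5 114.4]
grn [426, 385, 11, 13, 84] [431. 391.] [683.   54.2]
card [([321.0, 280.0], [613.0, 121.0, 188.0], 0.95), ([323.0, 384.0], [619.0, 55.0, 188.0], 0.9)]
3d [ 593.1 -320.5  185. ] 0.7
3d [ 616.8 -356.3  260.8] 6.8
3d [619.7  47.5 184. ] 3.9
3d [ 598.  -251.7  176.8] 1.9
3d [611.5 113.6 192.2] 0.2
```

Threaded with no contact force; lower, release, and go for the next card.

{"fn": "jog_arm", "kwargs": {"translation": [[0,0,-3],[0,0,-6],[0,0,-6],[0,0,-6]], "turn": [0,0,0,0]}}

```text
clock: 35.12
position: [0.6138, 0.1185, 0.2047]
ee_rot: [0.676, 0.737, 0.003, 0.005]
ft_force: [-0.4, 0.1, 0.8]
grip_width: 0.042
```

{"fn": "jog_arm", "kwargs": {"translation": [[0,0,0],[0,0,0],[0,0,0],[0,0,5],[0,0,20],[0,0,45],[0,0,70],[0,0,70],[0,0,70]], "turn": [0,0,0,0,0,0,0,0,0], "grip": 50}}

```text
clock: 35.87
position: [0.6145, 0.1187, 0.2767]
ee_rot: [0.676, 0.737, 0.005, 0.006]
ft_force: [0.3, 0.1, 0.2]
grip_width: 0.585
```

```bash
python3 look.py | grep 3d
```

```text
3d [ 614.5 -360.2  268.1] 4.2
3d [ 589.6 -323.9  190.2] 3.2
3d [ 602.  -257.4  184.7] 0.1
3d [614.6 112.9 189.1] 3.1
3d [621.3  52.8 186.9] 1.1
```

{"fn": "jog_arm", "kwargs": {"translation": [[0,-35,5],[-2,-70,5],[-4,-108,5],[-4,-146,5],[-4,-184,5],[-4,-222,5],[-6,-260,5],[-8,-298,5],[-9,-330,5],[-9,-355,0],[-9,-370,-20],[-9,-370,-35]], "turn": [0,-1,-2,-3,-4,-5,-6,-7,-8,-9,-9.4,-9.4]}}

```text
clock: 37.27
position: [0.6033, -0.2567, 0.238]
ee_rot: [0.736, 0.677, 0.002, 0.006]
ft_force: [0.2, 0.1, -0.8]
grip_width: 0.589
```

{"fn": "jog_arm", "kwargs": {"translation": [[0,0,0],[0,0,0],[0,0,0]], "turn": [0,0,0]}}

```text
clock: 37.52
position: [0.6036, -0.2564, 0.2389]
ee_rot: [0.736, 0.677, 0.002, 0.006]
ft_force: [0.4, 0.4, 0.9]
grip_width: 0.581
```

```bash
python3 look3.py
```

```text
{'clock': 37.517, 'position': [0.604, -0.256, 0.239], 'ee_rot': [0.736, 0.677, 0.002, 0.006], 'ft_force': [0.376, 0.372, 0.896], 'grip_width': 0.581}
jaw yaw -4.812753257370606
[([320.0, 249.0], [603.0, -251.0], 0.97), ([319.0, 350.0], [596.0, -320.0], 0.85), ([491.0, 246.0], [707.0, -259.0], 0.79)]
red [232, 0, 12, 13, 126] [ 573. -114.] 
red [397, 0, 44, 314, 10266] [ 659. -196.] 
red [233, 125, 13, 17, 163] [ 568. -181.] 
red [242, 250, 11, 15, 127] [ 563. -248.] 
red [386, 357, 10, 41, 206] [ 641. -345.] 
yel [312, 184, 18, 228, 2702] [ 603. -264.] [([329, 411], [600.0, -346.0]), ([320, 411], [594.0, -345.0]), ([312, 184], [603.0, -207.0]), ([318, 184], [606.0, -208.0]), ([328, 216], [609.0, -223.0])]
blue [310, 0, 18, 68, 952] [ 612. -139.] [([310, 67], [607.0, -154.0]), ([315, 0], [612.0, -123.0]), ([326, 0], [617.0, -123.0]), ([327, 50], [615.0, -147.0]), ([318, 65], [610.0, -154.0])]
```

{"fn": "jog_arm", "kwargs": {"translation": [[0,4,-10],[0,4,-22],[0,4,-31],[0,4,-35],[0,4,-35],[0,4,-35]], "turn": [0,0,0,0,0,0]}}

```text
clock: 38.12
position: [0.6038, -0.2521, 0.204]
ee_rot: [0.736, 0.677, 0.002, 0.006]
ft_force: [-0.3, -0.7, 1.1]
grip_width: 0.584
```

{"fn": "jog_arm", "kwargs": {"translation": [[0,0,0],[0,0,0],[0,0,0],[0,0,0],[0,0,0],[0,0,0]], "turn": [0,0,0,0,0,0], "grip": 0, "grip_force": 40}}

```text
clock: 38.62
position: [0.6039, -0.2522, 0.2044]
ee_rot: [0.736, 0.677, 0.002, 0.007]
ft_force: [-0.3, -0.4, 2.7]
grip_width: 0.04
```

{"fn": "jog_arm", "kwargs": {"translation": [[0,0,3],[0,0,6],[-10,1,7],[-20,2,8],[-30,2,9],[-40,3,10],[-50,4,11],[-60,5,12],[-68,5,13],[-68,5,20],[-68,5,40],[-68,5,40]], "turn": [0,0,0,0,0,0,0,0,0,0,0,0]}}

```text
clock: 39.62
position: [0.5373, -0.2477, 0.2484]
ee_rot: [0.736, 0.677, 0.003, 0.009]
ft_force: [-0.1, 1.0, 1.2]
grip_width: 0.039
```

```bash
python3 look.py | grep 3d
```

```text
3d [ 534.2 -249.2  219.7] 0.8
3d [ 591.2 -319.6  192.2] 0.2
3d [616.5  43.7 182.4] 4.2
3d [614.5 110.6 178.9] 0.0
```

{"fn": "jog_arm", "kwargs": {"translation": [[0,30,5],[0,68,5],[0,106,5],[0,144,5],[0,182,5],[0,220,5],[0,258,5],[2,296,5],[4,334,5],[6,370,5],[10,400,5],[15,420,5]], "turn": [0,1,2,3,4,5,6,7,8,9,9.5,9.5]}}

```text
clock: 41.02
position: [0.5499, 0.1769, 0.2485]
ee_rot: [0.676, 0.737, 0.003, 0.005]
ft_force: [0.6, -0.9, -0.5]
grip_width: 0.038
```

{"fn": "jog_arm", "kwargs": {"translation": [[0,7,-10],[0,10,-25],[0,10,-33],[0,10,-33],[0,10,-33],[0,10,-33]], "turn": [0,0,0,0,0,0]}}

```text
clock: 41.52
position: [0.5503, 0.1859, 0.2161]
ee_rot: [0.676, 0.737, 0.003, 0.006]
ft_force: [-0.2, -0.2, -0.2]
grip_width: 0.039
```

```bash
python3 look2.py | grep -v tip
```

```text
{'clock': 41.517, 'position': [0.55, 0.186, 0.216], 'ee_rot': [0.676, 0.737, 0.003, 0.006], 'ft_force': [-0.172, -0.171, -0.199], 'grip_width': 0.039}
jaw yaw 4.875356259435987 tilt [ 0.01216148 -0.0036516 ]
grn [362, 0, 17, 17, 247] [371.   8.] [560.6 317.2]
grn [476, 0, 86, 386, 16350] [527. 184.] [648.7 246. ]
grn [362, 146, 17, 20, 273] [371. 155.] [566.6 249.7]
grn [359, 284, 15, 18, 207] [366. 292.] [572.7 182.1]
card [([324.0, 283.0], [551.0, 187.0, 194.0], 0.87), ([412.0, 377.0], [607.0, 129.0, 194.0], 0.8)]
```

{"fn": "jog_arm", "kwargs": {"translation": [[0,-5.5,-2],[0,-5.5,-2],[6,-5,-2],[14,-4,-2],[22,-4,-3],[30,-3,-3],[38,-2,-4],[46,-2,-5],[52,-1,-6],[57,-1,-6],[57,-1,-6],[57,-1,-6]], "turn": [0,0,0,0,0,0,0,0,0,0,0,0]}}

```text
clock: 42.62
position: [0.6074, 0.1854, 0.2102]
ee_rot: [0.676, 0.737, 0.003, 0.006]
ft_force: [0.0, -0.6, -0.5]
grip_width: 0.044
```

```bash
python3 look2.py | grep -v tip; python3 look.py | grep 3d
```

```text
{'clock': 42.617, 'position': [0.607, 0.185, 0.21], 'ee_rot': [0.676, 0.737, 0.003, 0.006], 'ft_force': [0.028, -0.648, -0.532], 'grip_width': 0.044}
jaw yaw 4.897906304112114 tilt [ 0.01235652 -0.00326311]
grn [233, 0, 13, 5, 51] [240.   2.] [560.9 314.1]
grn [406, 0, 67, 352, 15857] [442. 167.] [655.8 248.3]
grn [233, 136, 15, 20, 231] [241. 145.] [566.4 249.8]
grn [243, 280, 14, 18, 190] [250. 288.] [572.4 182.1]
grn [426, 385, 11, 13, 90] [431. 391.] [676.7 121. ]
card [([323.0, 380.0], [613.0, 125.0, 188.0], 0.79), ([323.0, 284.0], [608.0, 186.0, 188.0], 0.56)]
3d [618.   47.  187.4] 4.9
3d [610.  107.5 191.8] 3.9
3d [610.2 190.  186.6] 1.5
```

{"fn": "jog_arm", "kwargs": {"translation": [[0,0,-3],[0,0,-6],[0,0,-6],[0,0,-6]], "turn": [0,0,0,0]}}

```text
clock: 43.45
position: [0.6075, 0.1854, 0.2048]
ee_rot: [0.676, 0.737, 0.003, 0.006]
ft_force: [-0.3, -0.3, 4.1]
grip_width: 0.042
```

{"fn": "jog_arm", "kwargs": {"translation": [[0,0,0],[0,0,0],[0,0,0],[0,0,5],[0,0,20],[0,0,45],[0,0,75],[0,0,75],[0,0,75]], "turn": [0,0,0,0,0,0,0,0,0], "grip": 50}}

```text
clock: 44.2
position: [0.6083, 0.1858, 0.2821]
ee_rot: [0.676, 0.737, 0.005, 0.007]
ft_force: [-0.0, -0.7, -0.5]
grip_width: 0.582
```

```bash
python3 look.py | grep 3d
```

```text
3d [611.3 109.  192.6] 1.1
3d [612.2 106.8 196.2] 0.8
3d [ 595.7 -320.9  187.1] 1.1
3d [611.6 182.  178.8] 2.3
3d [622.5  50.5 186.3] 0.2
```

{"fn": "jog_arm", "kwargs": {"translation": [[0,-35,5],[0,-73,5],[0,-111,5],[0,-149,5],[0,-187,5],[0,-225,5],[0,-263,5],[-2,-301,5],[-4,-339,5],[-5,-377,5],[-6,-415,5],[-8,-450,5]], "turn": [0,-1,-2,-3,-4,-5,-6,-7,-8,-9,-9.4,-9.4]}}

```text
clock: 45.6
position: [0.5988, -0.267, 0.284]
ee_rot: [0.735, 0.678, 0.002, 0.006]
ft_force: [0.7, 0.5, 0.7]
grip_width: 0.586
```

{"fn": "jog_arm", "kwargs": {"translation": [[-1,-30,0],[-1,-50,-10],[-1,-50,-30],[-1,-50,-40],[-1,-50,-40],[-1,-50,-40]], "turn": [0,0,0,0,0,0]}}

```text
clock: 46.1
position: [0.598, -0.3157, 0.2438]
ee_rot: [0.734, 0.679, 0.002, 0.005]
ft_force: [0.3, 0.2, 0.5]
grip_width: 0.586
```

```bash
python3 look3.py
```

```text
{'clock': 46.1, 'position': [0.598, -0.316, 0.244], 'ee_rot': [0.734, 0.679, 0.002, 0.005], 'ft_force': [0.326, 0.244, 0.452], 'grip_width': 0.586}
jaw yaw -4.471550161379571
[([323.0, 264.0], [598.0, -321.0], 0.81), ([500.0, 189.0], [708.0, -283.0], 0.8)]
red [397, 0, 44, 312, 10288] [ 655. -254.] 
red [237, 14, 12, 16, 155] [ 568. -181.] 
red [239, 140, 12, 16, 154] [ 563. -249.] 
red [246, 261, 11, 15, 121] [ 557. -316.] 
yel [314, 194, 18, 138, 1565] [ 599. -307.] [([314, 194], [597.0, -272.0]), ([321, 196], [601.0, -273.0]), ([331, 232], [604.0, -292.0]), ([329, 331], [599.0, -348.0]), ([322, 331], [595.0, -347.0])]
yel [188, 300, 17, 11, 156] [ 528. -327.] [([204, 310], [532.0, -330.0]), ([189, 309], [523.0, -329.0]), ([188, 301], [524.0, -324.0]), ([201, 301], [531.0, -325.0])]
```

{"fn": "jog_arm", "kwargs": {"translation": [[1,-4,-10],[1,-4,-22],[1,-4,-34],[1,-4,-40],[1,-4,-40],[1,-4,-40]], "turn": [0,0,0,0,0,0]}}

```text
clock: 46.7
position: [0.5993, -0.3199, 0.2046]
ee_rot: [0.734, 0.679, 0.003, 0.006]
ft_force: [-0.1, -0.6, -0.1]
grip_width: 0.586
```

{"fn": "jog_arm", "kwargs": {"translation": [[0,0,0],[0,0,0],[0,0,0],[0,0,0],[0,0,0],[0,0,0]], "turn": [0,0,0,0,0,0], "grip": 0, "grip_force": 40}}

```text
clock: 47.2
position: [0.5995, -0.32, 0.2051]
ee_rot: [0.734, 0.679, 0.003, 0.006]
ft_force: [-0.2, 0.1, 2.3]
grip_width: 0.042
```

{"fn": "jog_arm", "kwargs": {"translation": [[0,0,3],[0,0,6],[-10,1,7],[-20,2,8],[-30,2,9],[-40,3,10],[-50,4,11],[-60,5,12],[-68,5,13],[-68,5,20],[-68,5,40],[-68,5,40]], "turn": [0,0,0,0,0,0,0,0,0,0,0,0]}}

```text
clock: 48.2
position: [0.5328, -0.3156, 0.2491]
ee_rot: [0.734, 0.679, 0.004, 0.009]
ft_force: [0.1, -0.4, -0.3]
grip_width: 0.04
```

```bash
python3 look.py | grep 3d
```

```text
3d [610.1 113.4 187.6] 2.7
3d [610.5 114.6 193.9] 2.0
3d [619.3  54.2 178. ] 2.9
3d [ 529.7 -317.7  231.8] 3.0
```

{"fn": "jog_arm", "kwargs": {"translation": [[0,30,5],[0,68,5],[0,106,5],[0,144,5],[0,182,5],[0,220,5],[0,258,5],[0,296,5],[0,334,5],[0,370,5],[2,405,5],[4,440,5]], "turn": [0,1,2,3,4,5,6,7,8,9,9.3,9.3]}}

```text
clock: 49.6
position: [0.5349, 0.1269, 0.2493]
ee_rot: [0.676, 0.736, 0.003, 0.006]
ft_force: [0.4, 0.1, 0.0]
grip_width: 0.04
```

{"fn": "jog_arm", "kwargs": {"translation": [[2,35,0],[5,70,0],[8,100,-5],[10,118,-20],[10,120,-35],[10,120,-38],[10,120,-38],[10,120,-38]], "turn": [0,0,0,0,0,0,0,0]}}

```text
clock: 50.27
position: [0.5454, 0.2459, 0.2118]
ee_rot: [0.677, 0.736, 0.003, 0.006]
ft_force: [-0.6, -0.6, -0.3]
grip_width: 0.04
```

```bash
python3 look2.py | grep -v tip
```

```text
{'clock': 50.267, 'position': [0.545, 0.246, 0.212], 'ee_rot': [0.677, 0.736, 0.003, 0.006], 'ft_force': [-0.604, -0.552, -0.346], 'grip_width': 0.04}
jaw yaw 4.78144823570869 tilt [ 0.01278564 -0.00373779]
grn [480, 63, 86, 324, 13618] [528. 216.] [645.7 289.9]
grn [362, 129, 18, 20, 282] [371. 139.] [560.5 317.4]
grn [359, 273, 15, 19, 222] [367. 282.] [566.5 249.9]
card [([322.0, 284.0], [545.0, 246.0, 190.0], 0.69)]
```

{"fn": "jog_arm", "kwargs": {"translation": [[0,2,3],[0,2,3],[6,3,3],[14,3,3],[22,4,2],[30,5,1],[38,5,1],[46,6,0],[52,7,-1],[56,7,-1],[56,7,-1],[56,7,-1]], "turn": [0,0,0,0,0,0,0,0,0,0,0,0]}}

```text
clock: 51.37
position: [0.6016, 0.2532, 0.2114]
ee_rot: [0.677, 0.736, 0.004, 0.006]
ft_force: [-0.9, 0.2, -0.0]
grip_width: 0.043
```

```bash
python3 look2.py | grep -v tip; python3 look.py | grep 3d
```

```text
{'clock': 51.367, 'position': [0.602, 0.253, 0.211], 'ee_rot': [0.677, 0.736, 0.004, 0.006], 'ft_force': [-0.863, 0.207, -0.01], 'grip_width': 0.043}
jaw yaw 4.777616054703337 tilt [ 0.01373871 -0.00305872]
grn [405, 52, 65, 299, 13083] [439. 194.] [651.4 303.1]
grn [232, 136, 15, 20, 228] [240. 145.] [560.2 317.5]
grn [243, 279, 13, 18, 180] [250. 287.] [566.3 249.8]
grn [425, 385, 12, 13, 87] [430. 391.] [670.9 187.7]
card [([322.0, 286.0], [601.0, 252.0, 189.0], 0.92), ([151.0, 247.0], [514.0, 265.0, 189.0], 0.73), ([322.0, 379.0], [606.0, 193.0, 189.0], 0.71), ([165.0, 275.0], [521.0, 251.0, 189.0], 0.56)]
3d [609.3 179.5 186.6] 2.0
3d [599.8 257.8 182.6] 1.8
3d [614.2 120.4 183.7] 2.2
3d [626.5  53.8 175.9] 5.6
```

{"fn": "jog_arm", "kwargs": {"translation": [[0,0,-3],[0,0,-6],[0,0,-6],[0,0,-6]], "turn": [0,0,0,0]}}

```text
clock: 52.2
position: [0.6017, 0.2532, 0.2057]
ee_rot: [0.677, 0.736, 0.004, 0.006]
ft_force: [-0.3, 0.0, 2.8]
grip_width: 0.041
```

{"fn": "jog_arm", "kwargs": {"translation": [[0,0,0],[0,0,0],[0,0,0],[0,0,5],[0,0,20],[0,0,45],[0,0,80],[-20,0,110],[-50,0,140],[-90,0,150],[-90,0,150]], "turn": [0,0,0,0,0,0,0,0,0,0,0], "grip": 50}}

```text
clock: 53.12
position: [0.5068, 0.256, 0.3611]
ee_rot: [0.675, 0.738, 0.007, 0.007]
ft_force: [-0.6, 0.9, 0.5]
grip_width: 0.586
```

```bash
python3 look.py
python3 - <<'E'
from h import *
cs=[cam(n) for n in("scene","side","wrist")]
for l,z in(("tray",.004),("charger0",.03),("bottle",0),("blue_card",.182)):
    for c in cs: print(l,c["name"],[(np.round(at_z(c,d["at"],z)[:2]*1000).tolist(),round(d["confidence"],2)) for d in manip.pinpoint(c,l)[:5]])
P=lambda c,l:max(manip.pinpoint(c,l),key=lambda d:d["confidence"])["at"]
for l in("tray","blue_card","bottle"): p,e=tri([ray(c,P(c,l)) for c in cs[:2]]);print(l,np.round(p*1000),round(e*1000,1))
# tray uprightness: bar axis point triangulated is over the origin; mat colour check
m=[manip.outline_of(c,"tray") for c in cs[:2]]
for c,q in zip(cs,m):
    if q: print("tray extent",c["name"],q[0]["extent"],round(q[0]["confidence"],2),"bar top expected px",np.round(proj(c,[.473,-.187,.125])))
E
```

```text
{'clock': 53.117, 'position': [0.507, 0.256, 0.361], 'ee_rot': [0.675, 0.738, 0.007, 0.007], 'ft_force': [-0.6, 0.924, 0.549], 'grip_width': 0.586}
wrist [([553.0, 259.0], [604.0, 188.0], 0.95), ([551.0, 291.0], [601.0, 250.0], 0.75), ([560.0, 190.0], [619.0, 54.0], 0.46)]
scene [([663.0, -57.0], [617.0, 44.0], 0.69), ([653.0, 63.0], [605.0, 182.0], 0.69), ([647.0, 127.0], [599.0, 254.0], 0.66), ([823.0, -407.0], [799.0, -354.0], 0.65), ([654.0, 9.0], [606.0, 120.0], 0.56), ([570.0, 169.0], [511.0, 303.0], 0.2)]
side [([504.0, 84.0], [607.0, 254.0], 0.96), ([555.0, -376.0], [673.0, -340.0], 0.93), ([514.0, -71.0], [621.0, 53.0], 0.79), ([505.0, -18.0], [608.0, 121.0], 0.77), ([505.0, 31.0], [609.0, 184.0], 0.66)]
3d [617.3  45.5 185.9] 3.1
3d [606.3 179.3 186.4] 0.6
3d [602.2 246.3 190.1] 1.1
3d [606.8 118.5 184.2] 0.4
tray scene [([469.0, -186.0], 0.87)]
tray side [([478.0, -182.0], 0.76)]
tray wrist [([471.0, -183.0], 0.56)]
charger0 scene [([402.0, 165.0], 0.72), ([439.0, 161.0], 0.57), ([403.0, 197.0], 0.5), ([438.0, 218.0], 0.47)]
charger0 side [([389.0, 167.0], 0.8), ([446.0, 157.0], 0.75), ([392.0, 193.0], 0.75), ([440.0, 218.0], 0.75)]
charger0 wrist [([401.0, 210.0], 0.8), ([407.0, 173.0], 0.79), ([439.0, 213.0], 0.55)]
bottle scene [([522.0, 12.0], 0.8), ([568.0, 160.0], 0.16)]
bottle side [([521.0, 17.0], 0.64), ([726.0, 452.0], 0.46), ([746.0, 393.0], 0.27), ([436.0, 447.0], 0.27)]
bottle wrist []
blue_card scene [([610.0, -122.0], 0.77), ([457.0, 84.0], 0.64)]
blue_card side [([613.0, -120.0], 0.81), ([617.0, 116.0], 0.62), ([549.0, 39.0], 0.52)]
blue_card wrist []
tray [ 473. -188.   15.] 2.3
blue_card [ 611. -122.  185.] 0.9
bottle [521.  15.  -2.] 2.2
tray extent scene [218.5, 258.1, 287.4, 323.8] 0.61 bar top expected px [250. 273.]
tray extent side [276.8, 303.2, 373.4, 397.8] 0.75 bar top expected px [327. 325.]
```

```bash
python3 -c "
from h import *
print(manip.hand_in()); st()"
```

```text
the job is handed in; nothing more can be done
None
the job is handed in; nothing more can be done
```

I finished the job and handed it in after about 53 s of robot time; no verdict was reported.

- **Tray and chargers:** I lifted the tray by its bar, then levered it to about 48° on the bin's back wall. All the chargers slid out: I counted four in the tray at the start and four in the bin afterwards. I then set the empty tray back upright on the mat.
- **Cards:** I moved the four yellow cards from the red rack to green pegs 0 to 3. The last check put all four at their pegs at hanging height, with the slot centres at 184–190 mm.
- **Bystanders:** The blue card was measured within about 2 mm of its starting place. The bottle was within about 10 mm, which is the scatter of my measurement. I did not re-measure the phone box or the scanner, but the arm never went near either.

**Checks that disagreed:**
- The tray was shifted about 27 mm just after I released it, which I took to be the announced knock. It stands about 29 mm from the mat's centre, against a limit of 60 mm, so I left it there. The wrist pictures showed it flat, but I did not measure its tilt exactly.
- My first distant estimate of the green pegs was about 6 mm out sideways. I corrected it from a close view before hanging the first card.

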